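Tighten the gas union of a tableside curry warmer

ROBOT

A 6-joint arm with a two-finger parallel gripper is mounted at the origin on the work surface. World frame = base frame: x ahead of the robot, y to its left, z up, the work surface at z = 0. Lengths are in m, angles in rad, forces in N, time in s.
With the tool pointing down it reaches from about 0.325 to 0.775 m from the base axis. Payload 5.5 kg.
Tool frame: the origin (TCP) lies midway between the tips of the shut fingers; the grasp point (between the pads) lies behind it (robot.tcp_to_grasp is the z of the grasp point in the tool frame, in m); z points along the fingers, y is the line along which they close (so a half turn about z gives the same grasp; the last joint's range is limited). The gripper opens to 85 mm and grips with 20 to 120 N. Pads are 22 mm wide; open, the fingers measure 114 mm over their backs; the gripper's body (76 mm by 85 mm) begins 54 mm behind the grasp point. The pads swing forward as they close: fully open they stand 13 mm farther back than shut.
Start: joints at [1.149, 0.091, 1.231, -0, 1.82, -0.057], TCP at [0.214, 0.561, 0.231] pointing down, gripper open.
Joint ranges: [-2.87, 2.87], [-0.86, 2.18], [0.17, 2.46], [-1.51, 4.65], [0.06, 2.69], [-2.65, 2.65]. Speed limits (rad/s): [2.57, 2.57, 3.01, 3.14, 3.14, 3.14].

INTERFACE

Orientations are given as a unit quaternion [x, y, z, w].
In Python, from station import robot gives the robot as it stands. The module is installed in compiled form; this text tells all that it offers.
- The arm moves only by the tool carry_out, never from a script. Its arguments are lists of equal length, an entry for each row: "delta_pos": the shift along the tool's x, y, z in m, a list of three; "turn": the turn, a rotation vector about the tool's x, y, z in rad, a list of three; "hand": the finger opening in m, from 0 to 0.0854. In form: {"delta_pos": [[tx, ty, tz], ...], "turn": [[rx, ry, rz], ...], "hand": [hand, ...]}. A call has 1 to 8 rows; each row shifts and turns the commanded pose from where the row before left it, along the tool's axes as they then stand; what a row does not reach is not made up. A row lasts 1/12 s, in which the tool goes at most 41.7 mm and 7.16 degrees, less where a joint would pass 70% of its speed; a pose out of reach is approached as far as the arm can. A call with a gripper value outside its range is refused whole. The fingers move at their own pace and stop on an object; "squeeze" is the grip in N (left out, the last holds). Time passes only in rows, so rows that do not move let the fingers close. It gives the time, the measured TCP pose, the force, the opening and the grip force at its end, in the units of the state.
- robot.observe(): the state, without advancing time (a new reading comes with each control period).
- robot.grab_frame(name): name is "scene" or "top" or "wrist"; returns (picture, depth): 420x560x3 uint8, red, green, blue; 420x560 float32, m along the optical axis (not along the pixel's ray), 0 where there is no reading.
- robot.calibration(name): a dict with "intrinsics" (3x3 intrinsics, pixels), "rvec" (rotation vector, rad) and "tvec" (3), from world to camera coordinates, as OpenCV has them; the wrist camera has in their place "tool_from_camera" (4x4, takes a point from camera to tool coordinates, whose origin is the TCP and whose axes are the flange's). Camera axes: x right, y down, z forward; pixel columns grow to the right and rows downward; lengths in m; the calibration is good to about 2 mm. A picture is of the moment at which its call begins: read the wrist's pose just before it. calibration takes no time and is no camera call.
- robot.job_done(): hands the job in; it is judged then, once.
The state is a dict: "clock": time; "joints": joint angles; "dq": joint speeds; "tau": joint torques, N m; "ee_pos": TCP position; "eef_rot": TCP orientation; "force": force on the tool from outside, world axes, zero at the start; "torque": the same for the moment, N m; "opening": finger opening in m; "grasp_force": force on a finger pad.
Only numpy, scipy, OpenCV 4.12 (cv2) and the standard library are available. Lean on these libraries where they do the work, as an engineer would, in place of code of your own. Each camera call takes 0.05 s, during which the arm holds its last target. There are 200 camera calls.

TASK

The big brass union nut on the curry warmer's gas tee is loose: run it down clockwise (seen from above) by hand until it comes up snug and stops, and no further, then tighten it one flat more (a sixth of a turn) with the spanner, which must not touch the nut before it is snug. Then lay the spanner flat back on the cork mat, and do not push any of the tableware about.

Things in the scene. Friction and masses are not known exactly. Their poses are not given: they have to be found in the camera images.
- warmer: Fixed curry warmer. Origin on the counter under the union nut's axis, z up, x along the copper pipe from tee to burner. Foot plate 110 mm square, 8 mm high; tee of radius 24 mm up to the nut; pipe along +x, all below 56 mm; iron burner centred at x = 210 mm, 62 mm high. A fixed stub of radius 12 mm stands above the nut on its axis, top at 117 mm.
- guard (a point): Midpoint between the two near posts of the warmer's steel guard rail, on the counter, at x = 70, y = 0 mm of the warmer; axes as the warmer. Round bar of radius 5 mm, top at 115 mm. From here: posts at (0, +-130) and (240, +-130) mm, bars along y = +-130 mm and across at x = 240 mm.
- hexnut: The loose union nut: plain brass hexagon, vertical axis, 40 mm across flats (46 mm across corners), 26 mm high. Origin at its centre, 80 mm above the counter; z up. Its x axis is square to a pair of flats (others at +-60 degrees from it), its y axis points at a corner. It turns in place. When snug its x axis is parallel to the warmer's.
- nut (a joint): Hand run-down of the nut in rad, clockwise from above positive; starts at 0 to 0.9, snug at its stop at 2.0. Turns easily (0.07 N m).
- tighten (a joint): Further clockwise turn of the nut, in rad, after it has become snug: 0 at the start, one flat is 1.05. Stiff: 0.7 N m. It stays where it is left.
- spanner: Loose open-ended steel spanner, 12 mm thick, 200 mm long, 0.4 kg, flat on the mat. Origin on its underside, 75 mm behind the jaw centre; x along the handle to the jaw, z up. Handle 20 mm wide from x = -100 to 34 mm; head 72 mm wide (80 mm at the tips) beyond. Jaw open to +x, 43.5 mm wide between flats parallel to x, prongs 13 mm thick, flared tips at x = 103 mm, throat at x = 50 mm.
- spanner_jaw (a point): Point midway between the jaw flats, mid-thickness, at x = 75 mm on the spanner: it belongs on the nut's axis. Axes as the spanner.
- spanner_grip (a point): Point on the handle at x = 0, mid-thickness, near the centre of mass. Axes as the spanner.
- mat: Fixed cork mat 270 x 190 x 3 mm, x along its long side, origin at the centre of its underside. To the left or right of the warmer.
- basket: Fixed round wicker bread basket, radius 113 mm, 66 mm high; origin at the centre of its underside. On the other side from the mat.
- karahi: Loose copper bowl, radius 72 mm, 48 mm high, two brass loops out to 98 mm along its y; stands on the burner, rim 110 mm above the counter. Origin at the centre of its underside. Leave alone.
- tumbler: Loose steel tumbler, radius 32 mm, 105 mm high, standing on the counter near the nut. Origin at the centre of its underside. Leave alone.
- mill: Loose dark wooden pepper mill, radius 29 mm, 118 mm high, standing near the nut. Origin at the centre of its underside. Leave alone.
- dish: Loose low white dish, radius 45 mm, 30 mm high, near the nut; the spanner can pass above it. Origin at the centre of its underside. Leave alone.
Mind the look-alikes: they are no part of the job. Of the things that look like the spanner, take the one that is farthest to the robot's right at the start.

How it is judged:
By the outcome, as a careful person would: the job done as asked, in the order asked, and still so for the second after the job is handed in, with the robot touching nothing.
It also fails if it takes over 72 s, if anything falls off the work surface, if the arm or the gripper's body presses on something with over 40 N, if the wrist force passes 120 N, or if a joint passes its speed limit or range.

## Working session

There is one attempt and no reset: what is moved stays moved. The work goes in short steps, Python scripts to look and compute and a tool call to move; the robot and the scene stay as the last step left them, time stands still between calls to the robot, and variables do not carry over. Pictures are saved under pics/ and viewed, at most 10 in all, crops included, and the job is handed in when it is done.

Besides the shell and the picture viewer there is one more tool, called after ">>>" by a JSON object that holds its "api" and its "payload". carry_out: Moves the arm, as the interface text tells. Its arguments: {"type":"object","properties":{"delta_pos":{"type":"array","items":{"type":"array","items":{"type":"number"}}},"turn":{"type":"array","items":{"type":"array","items":{"type":"number"}}},"hand":{"type":"array","items":{"type":"number"}},"squeeze":{"type":"number"}},"required":["delta_pos","turn","hand"]}

```bash
mkdir -p pics; cat > h.py <<'E'
import numpy as np, cv2
from station import robot
from scipy.spatial.transform import Rotation as R
def cam(name):
    c=robot.calibration(name); K=np.array(c["intrinsics"])
    if name=="wrist":
        s=robot.observe(); T=np.eye(4); T[:3,:3]=R.from_quat(s["eef_rot"]).as_matrix(); T[:3,3]=s["ee_pos"]
        M=T@np.array(c["tool_from_camera"])
    else:
        M=np.eye(4); M[:3,:3]=cv2.Rodrigues(np.array(c["rvec"],float))[0].T; M[:3,3]=-M[:3,:3]@np.array(c["tvec"]).ravel()
    return K,M
def ray(K,M,uv,z):
    uv=np.atleast_2d(uv).astype(float); d=np.c_[uv,np.ones(len(uv))]@np.linalg.inv(K).T@M[:3,:3].T
    t=(z-M[2,3])/d[:,2]; return M[:3,3]+t[:,None]*d
def cloud(K,M,D):
    v,u=np.mgrid[:D.shape[0],:D.shape[1]]; p=np.stack([(u-K[0,2])/K[0,0]*D,(v-K[1,2])/K[1,1]*D,D],-1)
    return p@M[:3,:3].T+M[:3,3]
def proj(K,M,P):
    q=(np.atleast_2d(P)-M[:3,3])@M[:3,:3]@K.T; return q[:,:2]/q[:,2:]
def grab(name,fn=None):
    K,M=cam(name); I,D=robot.grab_frame(name)
    if fn: cv2.imwrite("pics/"+fn+".png",I[...,::-1]); np.savez("pics/"+fn+".npz",I=I,D=D,K=K,M=M)
    return K,M,I,D
def load(fn):
    z=np.load("pics/"+fn+".npz"); return z["K"],z["M"],z["I"],z["D"]
E
python3 - <<'E'
from h import *
for n in("top","scene"):
    K,M,I,D=grab(n,n+"0"); print(n,K[0,0],M.round(3).tolist())
s=robot.observe(); print(s, robot.tcp_to_grasp, robot.calibration("wrist"))
E
```

```text
top 385.71751820020955 [[-0.153, -0.968, 0.2, 0.406], [-0.988, 0.149, -0.031, -0.003], [0.0, -0.202, -0.979, 1.009], [0.0, 0.0, 0.0, 1.0]]
scene 391.397996653003 [[0.924, 0.31, -0.224, 0.824], [0.382, -0.774, 0.505, -0.45], [-0.017, -0.552, -0.833, 0.811], [0.0, 0.0, 0.0, 1.0]]
{'clock': 0.1, 'joints': array([ 1.14928661e+00,  9.18149803e-02,  1.23178165e+00, -5.29174362e-06,
        1.81982684e+00, -5.66964388e-02]), 'dq': array([-0.00147183, -0.00120118, -0.00315935, -0.00013494, -0.00114736,
        0.00043999]), 'tau': array([ 1.83002201e-03, -4.60219860e+01, -4.19217432e+01, -2.14592922e-05,
        1.06786800e-02, -6.87993577e-06]), 'ee_pos': array([0.21395792, 0.56027221, 0.23023601]), 'eef_rot': array([ 1.81397374e-01,  9.83409454e-01, -8.89972238e-04, -2.14305268e-04]), 'force': array([-0.41199754,  0.632036  ,  0.07934996]), 'torque': array([-0.03695702, -0.01969483, -0.00442234]), 'grasp_force': 0.0, 'opening': 0.08542747371057005} -0.0187 {'intrinsics': array([[297.93972547,   0.        , 278.00096931],
       [  0.        , 297.93972547, 210.60274335],
       [  0.        ,   0.        ,   1.        ]]), 'tool_from_camera': array([[-9.09999942e-04, -9.59159589e-01, -2.82864022e-01,
         7.21316022e-02],
       [ 9.99999583e-01, -8.94100436e-04, -1.85299479e-04,
         5.92124712e-04],
       [-7.51770729e-05, -2.82864072e-01,  9.59160003e-01,
        -1.41962385e-01],
       [ 0.00000000e+00,  0.00000000e+00,  0.00000000e+00,
         1.00000000e+00]])}
```

View pics/top0.png

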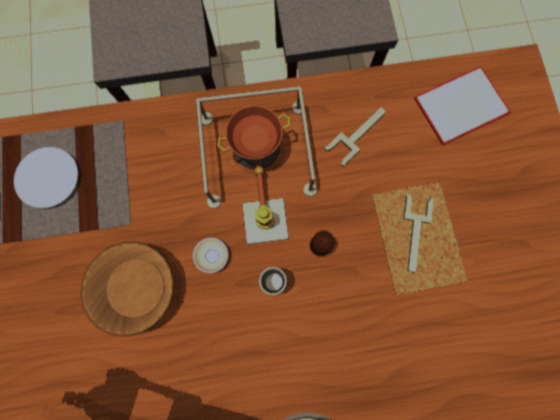

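View pics/scene0.png

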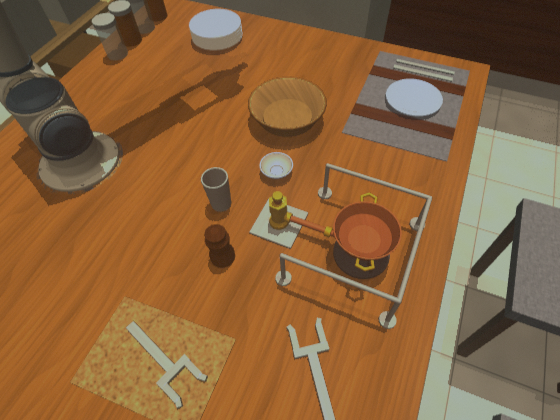

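The top view shows the mat spanner at (415,235), which is the rightmost. A look-alike lies at (360,135). The nut is at (264,217), dish (211,256), tumbler (273,281) and mill (322,243). The scene view agrees. Next I'll measure.

```bash
python3 - <<'E'
from h import *
K,M,I,D=load("top0"); P=cloud(K,M,D)
hsv=cv2.cvtColor(I,cv2.COLOR_RGB2HSV)
for n,(u,v) in dict(nut=(264,217),plate=(250,235),dish=(211,256),tumb=(273,281),mill=(322,243),sp=(415,245),mat=(385,255),counter=(330,330)).items():
    print(n,P[v,u].round(3),hsv[v,u])
S,V=hsv[...,1],hsv[...,2]
def big(m,box):
    x0,y0,x1,y1=box; b=np.zeros_like(m,np.uint8); b[y0:y1,x0:x1]=m[y0:y1,x0:x1]
    c=max(cv2.findContours(b,cv2.RETR_EXTERNAL,cv2.CHAIN_APPROX_NONE)[0],key=cv2.contourArea)
    return c[:,0,:]
# spanner
c=big(((S<90)&(V>110)),(380,180,450,290)); X=ray(K,M,c,0.015)[:,:2]
r=cv2.minAreaRect((X*1000).astype(np.float32)); print("spanner",r,cv2.boxPoints(r).round(0).tolist())
# warmer plate
c=big(((S<90)&(V>110)),(238,195,292,246)); X=ray(K,M,c,0.008)[:,:2]
r=cv2.minAreaRect((X*1000).astype(np.float32)); print("plate",r)
# objects by depth clouds
for n,box,z0,z1 in (("dish",(190,235,232,275),.02,.04),("tumb",(255,262,292,300),.095,.115),("mill",(305,225,340,262),.10,.125),("stub",(250,200,280,235),.105,.125),("nut",(250,200,280,235),.085,.1)):
    x0,y0,x1,y1=box; q=P[y0:y1,x0:x1].reshape(-1,3); q=q[(q[:,2]>z0)&(q[:,2]<z1)]
    if len(q)>3:print(n,len(q),q.mean(0).round(3),(cv2.minEnclosingCircle((q[:,:2]*1000).astype(np.float32))))
# guard posts: top bars
q=P[85:215,190:320].reshape(-1,3); u=((q[:,2]>.105)&(q[:,2]<.125)); q=q[u]
print("guard",len(q),cv2.minAreaRect((q[:,:2]*1000).astype(np.float32)))
J=cv2.resize(I[60:320,180:480],None,fx=2.6,fy=2.3,interpolation=cv2.INTER_CUBIC);
E
```

```text
nut [0.585 0.017 0.097] [ 24 165 108]
plate [0.56  0.061 0.01 ] [ 45  16 163]
dish [0.522 0.17  0.002] [113  23 176]
tumb [0.434 0.02  0.005] [ 50   9 162]
mill [ 0.5   -0.109  0.113] [  9 188  65]
sp [ 0.469 -0.357  0.015] [ 37  33 164]
mat [ 0.456 -0.28  -0.005] [ 11 182 126]
counter [ 0.293 -0.104  0.   ] [ 11 183 153]
spanner ((499.55694580078125, -365.87200927734375), (72.16770935058594, 200.70401000976562), 71.263671875) [[393.0, -368.0], [583.0, -432.0], [606.0, -364.0], [416.0, -299.0]]
plate ((593.0263061523438, 17.25920867919922), (110.13692474365234, 110.15621948242188), 88.55184173583984)
dish 343 [0.525 0.171 0.027] ((523.7898559570312, 167.549560546875), 44.68877410888672)
tumb 164 [0.434 0.02  0.104] ((433.74420166015625, 18.322097778320312), 31.736141204833984)
mill 283 [ 0.508 -0.115  0.113] ((508.5368347167969, -116.11939239501953), 22.42112159729004)
stub 81 [0.594 0.018 0.116] ((594.403076171875, 17.73529815673828), 11.741646766662598)
nut 161 [0.592 0.017 0.093] ((593.9544067382812, 16.918758392333984), 22.102750778198242)
guard 1724 ((748.400634765625, 13.482711791992188), (269.88641357421875, 321.87542724609375), 88.45777130126953)
```

```bash
cat >> h.py <<'E'
def plan(pos,yaw=None):
    """tool-axes shift from measured pose to pos; turn rz (about tool z) so that tool y points at world yaw (deg, mod 180)"""
    s=robot.observe(); m=R.from_quat(s["eef_rot"]); y=m.as_matrix()[:,1]; a=np.degrees(np.arctan2(y[1],y[0]))
    d=m.inv().apply(np.array(pos)-s["ee_pos"]); print("t",round(s["clock"],2),"pos",s["ee_pos"].round(4),"tooly",a.round(2),"q6",s["joints"][5].round(3),"tilt",m.as_matrix()[:,2].round(3))
    print("shift",d.round(4),"norm",np.linalg.norm(d).round(3),"rz",None if yaw is None else np.radians((a-yaw+90)%180-90).round(4))
E
python3 -c "
from h import *
plan((.593,.017,.19),20)"
```

```text
t 0.1 pos [0.214  0.5603 0.2302] tooly 69.1 q6 -0.057 tilt [-0.001 -0.002 -1.   ]
shift [-0.5479 -0.3722  0.0409] norm 0.664 rz 0.8569
```

>>> {"api": "carry_out", "payload": {"delta_pos": [[-0.0304,-0.0207,0],[-0.0304,-0.0207,0],[-0.0304,-0.0207,0],[-0.0304,-0.0207,0],[-0.0304,-0.0207,0],[-0.0304,-0.0207,0],[-0.0304,-0.0207,0],[-0.0304,-0.0207,0]], "turn": [[0,0,0],[0,0,0],[0,0,0],[0,0,0],[0,0,0],[0,0,0],[0,0,0],[0,0,0]], "hand": [0.085,0.085,0.085,0.085,0.085,0.085,0.085,0.085]}}

```text
clock: 0.77
ee_pos: [0.3827, 0.3174, 0.2309]
eef_rot: [0.181, 0.983, -0.0, -0.0]
force: [0.5, 0.7, 0.1]
opening: 0.0853
grasp_force: 0.0
```

>>> {"api": "carry_out", "payload": {"delta_pos": [[-0.0304,-0.0207,0],[-0.0304,-0.0207,0],[-0.0304,-0.0207,0],[-0.0304,-0.0207,0],[-0.0304,-0.0207,0],[-0.0304,-0.0207,0],[-0.0304,-0.0207,0],[-0.0304,-0.0207,0]], "turn": [[0,0,0],[0,0,0],[0,0,0],[0,0,0],[0,0,0],[0,0,0],[0,0,0],[0,0,0]], "hand": [0.085,0.085,0.085,0.085,0.085,0.085,0.085,0.085]}}

```text
clock: 1.43
ee_pos: [0.5509, 0.0758, 0.2308]
eef_rot: [0.181, 0.983, -0.0, -0.0]
force: [0.5, 1.3, -0.0]
opening: 0.0851
grasp_force: 0.0
```

>>> {"api": "carry_out", "payload": {"delta_pos": [[-0.0304,-0.0205,0.02],[-0.0304,-0.0205,0.02],[0,0,0],[0,0,0],[0,0,0],[0,0,0],[0,0,0],[0,0,0]], "turn": [[0,0,0],[0,0,0],[0,0,0.12],[0,0,0.12],[0,0,0.12],[0,0,0.12],[0,0,0.12],[0,0,0.12]], "hand": [0.085,0.085,0.085,0.085,0.085,0.085,0.085,0.085]}}

```text
clock: 2.1
ee_pos: [0.5922, 0.0177, 0.1906]
eef_rot: [0.519, 0.855, -0.0, -0.001]
force: [-0.0, 0.7, 0.3]
opening: 0.0849
grasp_force: 0.0
```

>>> {"api": "carry_out", "payload": {"delta_pos": [[0,0,0],[0,0,0]], "turn": [[0,0,0.1],[0,0,0.03]], "hand": [0.085,0.085]}}

```text
clock: 2.27
ee_pos: [0.5921, 0.0177, 0.1907]
eef_rot: [0.573, 0.82, -0.0, -0.001]
force: [-0.2, 0.8, -0.2]
opening: 0.085
grasp_force: 0.0
```

```bash
python3 - <<'E'
from h import *
plan((.593,.017,.19),20)
K,M,I,D=grab("wrist","w1")
uv=proj(K,M,(.593,.017,.093))[0]; print(uv)
u,v=uv.astype(int); c=I[max(v-90,0):v+90,max(u-110,0):u+110]; cv2.imwrite("pics/w1c.png",cv2.resize(c,None,fx=3,fy=3,interpolation=cv2.INTER_CUBIC)[...,::-1])
E
```

```text
t 2.27 pos [0.5921 0.0177 0.1907] tooly 20.09 q6 -0.378 tilt [-0.001  0.    -1.   ]
shift [-0.001   0.0006  0.0007] norm 0.001 rz 0.0016
[278.57655806 213.88437288]
```

View pics/w1c.png

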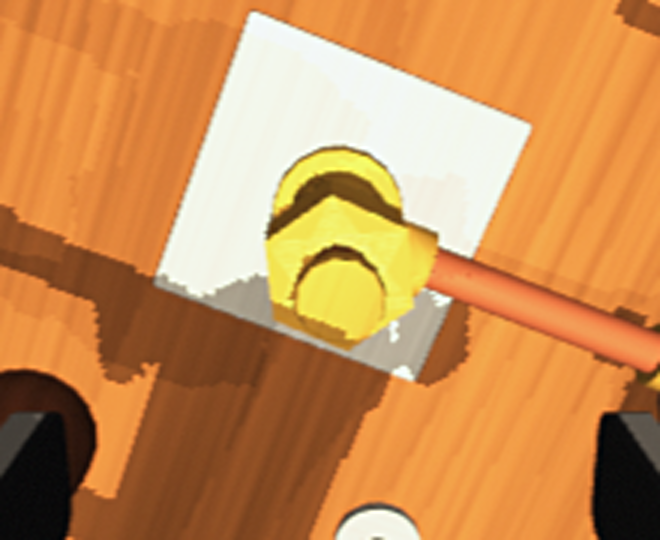

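The crop shows the hexagonal nut's top with corners at about (335,195), (265,238), (437,237) and (345,345), plus the plate and the pipe running right. I'll get the nut angle from the top-face points and the warmer yaw from the plate.

```bash
cat >> h.py <<'E'
def nutang(K,M,I,D,c=(.593,.017)):
    P=cloud(K,M,D).reshape(-1,3); d=np.hypot(P[:,0]-c[0],P[:,1]-c[1])
    q=P[(d<.03)&(abs(P[:,2]-.0935)<.004)]; h=cv2.convexHull((q[:,:2]*1000).astype(np.float32))[:,0]
    best=[]
    for a in np.arange(-30,30,.5):
        t=np.radians(a+np.array([0,60,-60])); pr=h@np.array([np.cos(t),np.sin(t)])
        hi,lo=pr.max(0),pr.min(0); n=np.array([np.cos(t),np.sin(t)]).T
        best.append((np.ptp(pr,axis=0).sum(),a,np.ptp(pr,axis=0).round(1),(np.linalg.lstsq(n,(hi+lo)/2,rcond=None)[0]).round(1)))
    best.sort(key=lambda b:b[0]); print(len(q),*best[:3]); return best[0]
def plate(K,M,I,c=(.593,.017)):
    hsv=cv2.cvtColor(I,cv2.COLOR_RGB2HSV); m=((hsv[...,1]<60)&(hsv[...,2]>90)).astype(np.uint8)
    cs=cv2.findContours(m,cv2.RETR_EXTERNAL,cv2.CHAIN_APPROX_NONE)[0]
    k=max(cs,key=cv2.contourArea)[:,0]; r=cv2.minAreaRect((ray(K,M,k,.008)[:,:2]*1000).astype(np.float32)); print("plate",r); return r
E
python3 - <<'E'
from h import *
a=load("w1"); nutang(*a); plate(*a[:3])
E
```

```text
1146 (np.float64(120.93366316278275), np.float64(25.5), array([39.9, 40.5, 40.5]), array([595.2,  17.3])) (np.float64(121.02223932288801), np.float64(25.0), array([39.9, 40.5, 40.6]), array([595.2,  17.3])) (np.float64(121.10791437020077), np.float64(26.0), array([40. , 40.6, 40.5]), array([595.2,  17.4]))
plate ((594.7295532226562, 17.68875503540039), (108.48300170898438, 108.77386474609375), 88.32439422607422)
```

```bash
python3 -c "
from h import *
plan((.5946,.0174,.074),25.5)"
```

```text
t 2.32 pos [0.5922 0.0178 0.1907] tooly 20.17 q6 -0.379 tilt [-0.001  0.    -1.   ]
shift [-0.0013  0.0023  0.1167] norm 0.117 rz -0.093
```

>>> {"api": "carry_out", "payload": {"delta_pos": [[-0.0013,0.0023,0],[0,0,0.03],[0,0,0.03],[0,0,0.03],[0,0,0.02],[0,0,0.0067],[0,0,0]], "turn": [[0,0,-0.093],[0,0,0],[0,0,0],[0,0,0],[0,0,0],[0,0,0],[0,0,0]], "hand": [0.085,0.085,0.085,0.085,0.085,0.085,0.085]}}

```text
clock: 2.9
ee_pos: [0.5934, 0.0174, 0.0718]
eef_rot: [0.532, 0.847, -0.001, -0.002]
force: [0.1, -0.5, -0.4]
opening: 0.0849
grasp_force: 0.0
```

>>> {"api": "carry_out", "payload": {"delta_pos": [[0,0,0],[0,0,0],[0,0,0],[0,0,0],[0,0,0],[0,0,0],[0,0,0],[0,0,0]], "turn": [[0,0,0],[0,0,0],[0,0,0],[0,0,0],[0,0,0],[0,0,0],[0,0,0],[0,0,0]], "hand": [0.035,0.035,0.035,0.035,0.035,0.035,0.035,0.035], "squeeze": 20}}

```text
clock: 3.57
ee_pos: [0.5948, 0.0167, 0.077]
eef_rot: [0.532, 0.847, -0.0, 0.001]
force: [-5.4, -2.6, 6.1]
opening: 0.0393
grasp_force: 22.7
```

```bash
python3 -c "
from h import *
plan((.5946,.0174,.074),25.5); s=robot.observe(); print(s['force'],s['torque'],s['opening'],s['grasp_force'])"
```

```text
t 3.57 pos [0.5948 0.0167 0.077 ] tooly 25.71 q6 -0.477 tilt [ 0.001 -0.001 -1.   ]
shift [0.0007 0.0001 0.003 ] norm 0.003 rz 0.0037
[-5.40088293 -2.61516806  6.05723694] [-0.381811    1.04112406  0.03004644] 0.03933903657961944 22.703403560335573
```

>>> {"api": "carry_out", "payload": {"delta_pos": [[0,0,-0.004],[0,0,0],[0,0,0],[0,0,0],[0,0,0]], "turn": [[0,0,0],[0,0,0.05],[0,0,0.1],[0,0,0.1],[0,0,0.1]], "hand": [0.035,0.035,0.035,0.035,0.035]}}

```text
clock: 3.98
ee_pos: [0.5948, 0.0168, 0.0772]
eef_rot: [0.673, 0.74, -0.001, -0.0]
force: [3.7, -1.9, -8.2]
opening: 0.0393
grasp_force: 25.2
```

```bash
python3 -c "
from h import *
plan((.5946,.0174,.074),-61.6); s=robot.observe(); print(s['force'],s['torque'],s['opening'],s['grasp_force'])"
```

```text
t 3.98 pos [0.5948 0.0168 0.0772] tooly 5.38 q6 -0.122 tilt [-0.001 -0.001 -1.   ]
shift [ 0.0006 -0.0001  0.0032] norm 0.003 rz 1.169
[ 3.68608106 -1.85691622 -8.21843794] [-0.37726211 -0.37816109  0.05385705] 0.039304333382984974 25.24804736407532
```

>>> {"api": "carry_out", "payload": {"delta_pos": [[0,0,0.002],[0,0,0],[0,0,0],[0,0,0],[0,0,0],[0,0,0],[0,0,0],[0,0,0]], "turn": [[0,0,0.1],[0,0,0.12],[0,0,0.12],[0,0,0.12],[0,0,0.12],[0,0,0.12],[0,0,0.12],[0,0,0.12]], "hand": [0.035,0.035,0.035,0.035,0.035,0.035,0.035,0.035]}}

```text
clock: 4.65
ee_pos: [0.5951, 0.0167, 0.0772]
eef_rot: [0.935, 0.354, 0.0, 0.001]
force: [0.2, -2.0, -0.3]
opening: 0.0391
grasp_force: 26.1
```

>>> {"api": "carry_out", "payload": {"delta_pos": [[0,0,0],[0,0,0],[0,0,0]], "turn": [[0,0,0.06],[0,0,0.02],[0,0,0]], "hand": [0.035,0.035,0.035]}}

```text
clock: 4.9
ee_pos: [0.5952, 0.0167, 0.0771]
eef_rot: [0.948, 0.319, 0.0, 0.001]
force: [-0.4, -3.7, -1.2]
opening: 0.0393
grasp_force: 26.1
```

```bash
python3 -c "
from h import *
plan((.5946,.0174,.074),-61.6); s=robot.observe(); print(s['force'],s['torque'],s['opening'],s['grasp_force'])"
```

```text
t 4.9 pos [0.5952 0.0167 0.0771] tooly -52.77 q6 0.892 tilt [ 0.001 -0.001 -1.   ]
shift [-0.     -0.0009  0.0031] norm 0.003 rz 0.1542
[-0.38730069 -3.71145706 -1.17093914] [-0.51240315  0.19614349 -0.11151477] 0.039315126488022545 26.136542993262992
```

>>> {"api": "carry_out", "payload": {"delta_pos": [[0,0,0],[0,0,0],[0,0,0],[0,0,0]], "turn": [[0,0,0.04],[0,0,0.04],[0,0,0.03],[0,0,0]], "hand": [0.035,0.035,0.035,0.035]}}

```text
clock: 5.23
ee_pos: [0.5952, 0.0167, 0.0771]
eef_rot: [0.964, 0.267, 0.0, 0.001]
force: [-0.4, -4.6, -1.0]
opening: 0.0394
grasp_force: 26.2
```

```bash
python3 -c "
from h import *
plan((.5946,.0174,.074),-61.6); s=robot.observe(); print(s['force'],s['torque'],s['opening'],s['grasp_force'])"
```

```text
t 5.23 pos [0.5952 0.0167 0.0771] tooly -59.06 q6 1.002 tilt [ 0.001 -0.001 -1.   ]
shift [-0.0001 -0.0009  0.0031] norm 0.003 rz 0.0444
[-0.38396962 -4.63635877 -1.02785762] [-0.59856308  0.18799811 -0.07727852] 0.03943421468609143 26.18403593547555
```

>>> {"api": "carry_out", "payload": {"delta_pos": [[0,0,0],[0,0,0]], "turn": [[0,0,0.03],[0,0,0]], "hand": [0.035,0.035]}}

```text
clock: 5.4
ee_pos: [0.5952, 0.0167, 0.0771]
eef_rot: [0.968, 0.252, 0.0, 0.001]
force: [-0.7, -4.7, -0.4]
opening: 0.0393
grasp_force: 26.2
```

```bash
python3 -c "
from h import *
plan((.5946,.0174,.074),-61.6); s=robot.observe(); print(s['force'],s['torque'],s['opening'],s['grasp_force'])"
```

```text
t 5.4 pos [0.5952 0.0167 0.0771] tooly -60.75 q6 1.032 tilt [ 0.001 -0.001 -1.   ]
shift [-0.0002 -0.0009  0.0031] norm 0.003 rz 0.0147
[-0.65570847 -4.68950414 -0.38451753] [-0.68250989  0.18304621 -0.0825063 ] 0.03925280257314911 26.236354812108402
```

>>> {"api": "carry_out", "payload": {"delta_pos": [[0,0,0],[0,0,0]], "turn": [[0,0,0.02],[0,0,0]], "hand": [0.035,0.035]}}

```text
clock: 5.57
ee_pos: [0.5952, 0.0167, 0.0771]
eef_rot: [0.97, 0.243, 0.0, 0.001]
force: [0.3, -5.3, -0.0]
opening: 0.0391
grasp_force: 26.3
```

```bash
python3 -c "
from h import *
plan((.5946,.0174,.074),-61.6); s=robot.observe(); print(s['force'],s['torque'],s['tau'][5])"
```

```text
t 5.57 pos [0.5952 0.0167 0.0771] tooly -61.89 q6 1.052 tilt [ 0.001 -0.001 -1.   ]
shift [-0.0002 -0.0009  0.0031] norm 0.003 rz -0.0051
[ 2.82372420e-01 -5.25209383e+00 -1.76367772e-03] [-0.75992571  0.16243068  0.1812964 ] 0.40972008369863033
```

>>> {"api": "carry_out", "payload": {"delta_pos": [[0,0,0],[0,0,0]], "turn": [[0,0,0.02],[0,0,0]], "hand": [0.035,0.035]}}

```text
clock: 5.73
ee_pos: [0.5952, 0.0167, 0.0771]
eef_rot: [0.972, 0.233, 0.0, 0.001]
force: [-1.8, -6.1, 0.4]
opening: 0.0395
grasp_force: 26.4
```

```bash
python3 -c "
from h import *
plan((.5946,.0174,.074),-61.6); s=robot.observe(); print(s['force'],s['torque'],s['tau'][5])"
```

```text
t 5.73 pos [0.5952 0.0167 0.0771] tooly -63.0 q6 1.071 tilt [ 0.001 -0.001 -1.   ]
shift [-0.0002 -0.0009  0.0031] norm 0.003 rz -0.0244
[-1.80163071 -6.09345309  0.35925097] [-0.81225064  0.22524898  0.52733322] 0.7789364643394947
```

The torque rose sharply at the expected angle, so the nut is snug. I'll back off the strain and release.

>>> {"api": "carry_out", "payload": {"delta_pos": [[0,0,0],[0,0,0],[0,0,0],[0,0,0],[0,0,0],[0,0,0]], "turn": [[0,0,-0.022],[0,0,0],[0,0,0],[0,0,0],[0,0,0],[0,0,0]], "hand": [0.035,0.085,0.085,0.085,0.085,0.085]}}

```text
clock: 6.23
ee_pos: [0.5951, 0.0177, 0.0768]
eef_rot: [0.97, 0.244, 0.0, -0.0]
force: [0.5, -0.4, -0.2]
opening: 0.0848
grasp_force: 0.0
```

>>> {"api": "carry_out", "payload": {"delta_pos": [[0,0,-0.03],[0,0,-0.035],[0,0,-0.035],[0,0,-0.015],[0,0,0]], "turn": [[0,0,0],[0,0,0],[0,0,0],[0,0,0],[0,0,0]], "hand": [0.085,0.085,0.085,0.085,0.085]}}

```text
clock: 6.65
ee_pos: [0.5969, 0.0175, 0.1981]
eef_rot: [0.97, 0.244, 0.005, 0.001]
force: [0.9, 0.1, 0.1]
opening: 0.0852
grasp_force: 0.0
```

```bash
python3 - <<'E'
from h import *
a=grab("wrist","w2"); nutang(*a,c=(.5946,.0174)); plate(*a[:3])
# spanner: tool y along spanner y => yaw -18.75+90
plan((.497,-.365,.19),71.25)
E
```

```text
1085 (np.float64(120.77001719419994), np.float64(-2.0), array([40.3, 40.5, 40. ]), array([595.3,  16.8])) (np.float64(120.83713462660558), np.float64(-2.5), array([40.3, 40.5, 40. ]), array([595.3,  16.9])) (np.float64(120.89136737257476), np.float64(-1.5), array([40.4, 40.5, 40. ]), array([595.2,  16.8]))
plate ((595.3731079101562, 17.421241760253906), (108.4952392578125, 108.30805969238281), 88.41162109375)
t 6.7 pos [0.5961 0.0175 0.1949] tooly -61.81 q6 1.051 tilt [ 0.006  0.    -1.   ]
shift [-0.2681  0.2903  0.0043] norm 0.395 rz 0.8193
```

>>> {"api": "carry_out", "payload": {"delta_pos": [[-0.0268,0.029,0],[-0.0268,0.029,0],[-0.0268,0.029,0],[-0.0268,0.029,0],[-0.0268,0.029,0],[-0.0268,0.029,0],[-0.0268,0.029,0],[-0.0268,0.029,0]], "turn": [[0,0,0],[0,0,0],[0,0,0],[0,0,0],[0,0,0],[0,0,0],[0,0,0],[0,0,0]], "hand": [0.085,0.085,0.085,0.085,0.085,0.085,0.085,0.085]}}

```text
clock: 7.37
ee_pos: [0.5142, -0.2897, 0.1895]
eef_rot: [0.97, 0.244, -0.001, -0.001]
force: [0.9, 0.3, 0.4]
opening: 0.0852
grasp_force: 0.0
```

>>> {"api": "carry_out", "payload": {"delta_pos": [[-0.0268,0.029,0],[-0.0268,0.029,0],[0,0,0],[0,0,0],[0,0,0],[0,0,0],[0,0,0],[0,0,0]], "turn": [[0,0,0],[0,0,0],[0,0,-0.12],[0,0,-0.12],[0,0,-0.12],[0,0,-0.12],[0,0,-0.12],[0,0,-0.12]], "hand": [0.085,0.085,0.085,0.085,0.085,0.085,0.085,0.085]}}

```text
clock: 8.03
ee_pos: [0.4952, -0.3644, 0.1891]
eef_rot: [0.82, 0.572, -0.0, -0.002]
force: [-0.6, -0.6, 0.5]
opening: 0.0848
grasp_force: 0.0
```

>>> {"api": "carry_out", "payload": {"delta_pos": [[0,0,0],[0,0,0],[0,0,0],[0,0,0],[0,0,0],[0,0,0],[0,0,0],[0,0,0]], "turn": [[0,0,-0.12],[0,0,-0.12],[0,0,-0.12],[0,0,-0.12],[0,0,-0.12],[0,0,-0.12],[0,0,-0.12],[0,0,-0.12]], "hand": [0.085,0.085,0.085,0.085,0.085,0.085,0.085,0.085]}}

```text
clock: 8.7
ee_pos: [0.4952, -0.3643, 0.1892]
eef_rot: [0.463, 0.886, 0.0, -0.002]
force: [0.9, 0.0, -0.1]
opening: 0.0848
grasp_force: 0.0
```

>>> {"api": "carry_out", "payload": {"delta_pos": [[0,0,0],[0,0,0],[0,0,0],[0,0,0],[0,0,0],[0,0,0],[0,0,0]], "turn": [[0,0,-0.12],[0,0,-0.12],[0,0,-0.12],[0,0,-0.12],[0,0,-0.12],[0,0,-0.04],[0,0,0]], "hand": [0.085,0.085,0.085,0.085,0.085,0.085,0.085]}}

```text
clock: 9.28
ee_pos: [0.4953, -0.3643, 0.1893]
eef_rot: [0.163, 0.987, 0.001, -0.001]
force: [0.1, 0.1, -0.3]
opening: 0.085
grasp_force: 0.0
```

```bash
cat >> h.py <<'E'
def spanner(K,M,I,z):
    hsv=cv2.cvtColor(I,cv2.COLOR_RGB2HSV); m=((hsv[...,1]<90)&(hsv[...,2]>100)).astype(np.uint8)
    k=max(cv2.findContours(m,cv2.RETR_EXTERNAL,cv2.CHAIN_APPROX_NONE)[0],key=cv2.contourArea)[:,0]
    X=(ray(K,M,k,z)[:,:2]*1000).astype(np.float32); r=cv2.minAreaRect(X); b=cv2.boxPoints(r)
    print("spanner",r,b.round(1).tolist()); return X
E
python3 - <<'E'
from h import *
a=grab("wrist","w3"); X=spanner(*a[:3],.015)
plan((.497,-.365,.19),71.25)
E
```

```text
spanner ((501.9863586425781, -368.2244567871094), (73.45597076416016, 200.3209686279297), 71.0969467163086) [[395.29998779296875, -370.5], [584.7999877929688, -435.3999938964844], [608.5999755859375, -365.8999938964844], [419.1000061035156, -301.0]]
t 9.33 pos [ 0.4953 -0.3644  0.1896] tooly 71.04 q6 -1.93 tilt [-0.002  0.002 -1.   ]
shift [-0.0018 -0.     -0.0004] norm 0.002 rz -0.0036
```

View pics/w3.png

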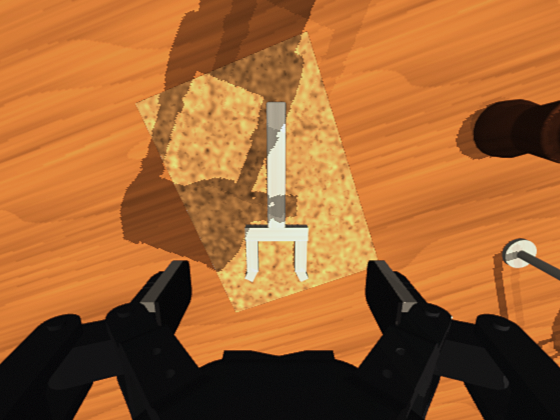

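The wrist view shows the whole spanner on the mat. The handle runs (276,102)–(277,225) and the tips are near (250,280) and (303,280).

```bash
python3 -c "
from h import *
plan((.4995,-.367,.0055),71.1)"
```

```text
t 9.33 pos [ 0.4953 -0.3644  0.1896] tooly 71.04 q6 -1.93 tilt [-0.002  0.002 -1.   ]
shift [-0.0053 -0.0013  0.1841] norm 0.184 rz -0.001
```

>>> {"api": "carry_out", "payload": {"delta_pos": [[-0.0053,-0.0013,0.03],[0,0,0.035],[0,0,0.035],[0,0,0.035],[0,0,0.03],[0,0,0.014],[0,0,0.004],[0,0,0]], "turn": [[0,0,0],[0,0,0],[0,0,0],[0,0,0],[0,0,0],[0,0,0],[0,0,0],[0,0,0]], "hand": [0.085,0.085,0.085,0.085,0.085,0.085,0.06,0.06], "squeeze": 100}}

```text
clock: 10.0
ee_pos: [0.4998, -0.3673, 0.0076]
eef_rot: [0.164, 0.986, 0.001, -0.001]
force: [0.4, 0.2, 0.9]
opening: 0.0635
grasp_force: 0.0
```

>>> {"api": "carry_out", "payload": {"delta_pos": [[0,0,0],[0,0,0],[0,0,0],[0,0,0],[0,0,0],[0,0,0],[0,0,0],[0,0,0]], "turn": [[0,0,0],[0,0,0],[0,0,0],[0,0,0],[0,0,0],[0,0,0],[0,0,0],[0,0,0]], "hand": [0.01,0.01,0.01,0.01,0.01,0.01,0.01,0.01]}}

```text
clock: 10.67
ee_pos: [0.5014, -0.3686, 0.0117]
eef_rot: [0.164, 0.986, -0.001, 0.002]
force: [-1.5, 0.8, 6.0]
opening: 0.0152
grasp_force: 98.0
```

```bash
python3 -c "
from h import *
plan((.4995,-.367,.0055),71.1); s=robot.observe(); print(s['force'],s['torque'])"
```

```text
t 10.67 pos [ 0.5014 -0.3686  0.0117] tooly 71.1 q6 -1.93 tilt [ 0.003 -0.003 -1.   ]
shift [0.0024 0.0009 0.0062] norm 0.007 rz 0.0
[-1.48091316  0.82676771  6.04742857] [0.20467283 0.20279541 0.01164762]
```

```bash
python3 - <<'E'
from h import *
K,M,I,D=grab("wrist","w4")
cv2.imwrite("pics/w4c.png",cv2.resize(I[150:420,130:430],None,fx=2.2,fy=2.2)[...,::-1])
E
```

```text
(no output)
```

View pics/w4c.png

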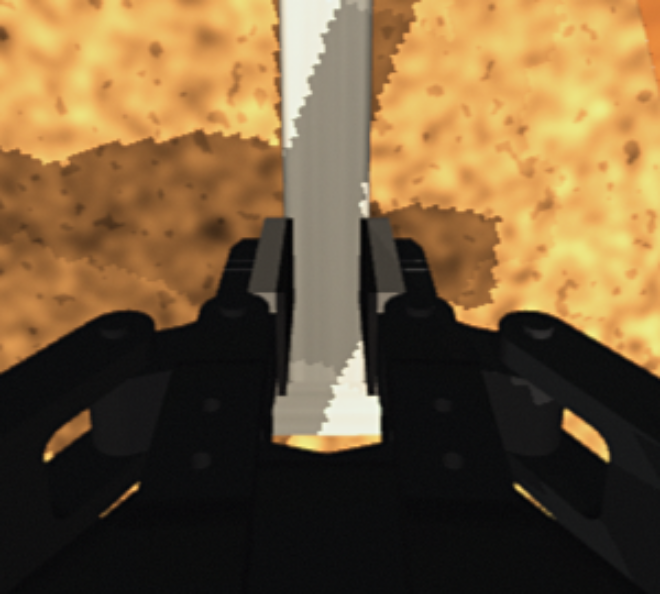

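The fingers hold the handle only by their tips, since the grip rode up about 5 mm while closing. I'll re-grip a bit lower.

>>> {"api": "carry_out", "payload": {"delta_pos": [[0,0,0],[0,0,0],[0,0,0],[0,0,0],[0,0,0]], "turn": [[0,0,0],[0,0,0],[0,0,0],[0,0,0],[0,0,0]], "hand": [0.028,0.028,0.028,0.028,0.028]}}

```text
clock: 11.13
ee_pos: [0.5002, -0.3678, 0.0085]
eef_rot: [0.164, 0.986, 0.0, -0.0]
force: [0.4, 0.0, 0.5]
opening: 0.0279
grasp_force: 0.0
```

>>> {"api": "carry_out", "payload": {"delta_pos": [[0,0,0.0025],[0,0,0]], "turn": [[0,0,0],[0,0,0]], "hand": [0.028,0.028]}}

```text
clock: 11.3
ee_pos: [0.5, -0.3676, 0.0055]
eef_rot: [0.164, 0.986, 0.0, -0.0]
force: [0.4, -0.6, 0.1]
opening: 0.0279
grasp_force: 0.0
```

>>> {"api": "carry_out", "payload": {"delta_pos": [[0,0,0],[0,0,0],[0,0,0],[0,0,0],[0,0,0],[0,0,0]], "turn": [[0,0,0],[0,0,0],[0,0,0],[0,0,0],[0,0,0],[0,0,0]], "hand": [0.01,0.01,0.01,0.01,0.01,0.01]}}

```text
clock: 11.8
ee_pos: [0.5001, -0.3677, 0.0061]
eef_rot: [0.164, 0.986, 0.0, -0.0]
force: [-1.0, 0.8, 1.4]
opening: 0.0165
grasp_force: 98.9
```

>>> {"api": "carry_out", "payload": {"delta_pos": [[0,0,-0.01],[0,0,-0.02],[0,0,-0.03],[0,0,-0.035],[0,0,-0.035],[0,0,-0.03],[0,0,0]], "turn": [[0,0,0],[0,0,0],[0,0,0],[0,0,0],[0,0,0],[0,0,0],[0,0,0]], "hand": [0.01,0.01,0.01,0.01,0.01,0.01,0.01]}}

```text
clock: 12.38
ee_pos: [0.5024, -0.3695, 0.1754]
eef_rot: [0.164, 0.986, -0.003, 0.006]
force: [-0.1, -0.7, -1.7]
opening: 0.0169
grasp_force: 98.5
```

```bash
python3 - <<'E'
from h import *
plan((.4804,.0882,.165),58.2); s=robot.observe(); print(s['opening'],s['force'])
E
```

```text
t 12.38 pos [ 0.5024 -0.3695  0.1754] tooly 71.11 q6 -1.93 tilt [ 0.01  -0.008 -1.   ]
shift [0.1691 0.4259 0.0064] norm 0.458 rz 0.2253
0.01687724880642503 [-0.06518898 -0.6874514  -1.67955624]
```

>>> {"api": "carry_out", "payload": {"delta_pos": [[0.0106,0.0266,0],[0.0106,0.0266,0],[0.0106,0.0266,0],[0.0106,0.0266,0],[0.0106,0.0266,0],[0.0106,0.0266,0],[0.0106,0.0266,0],[0.0106,0.0266,0]], "turn": [[0,0,0],[0,0,0],[0,0,0],[0,0,0],[0,0,0],[0,0,0],[0,0,0],[0,0,0]], "hand": [0.01,0.01,0.01,0.01,0.01,0.01,0.01,0.01]}}

```text
clock: 13.05
ee_pos: [0.4882, -0.1375, 0.1647]
eef_rot: [0.164, 0.986, 0.0, -0.001]
force: [0.4, 0.8, -3.8]
opening: 0.0168
grasp_force: 98.5
```

>>> {"api": "carry_out", "payload": {"delta_pos": [[0.0106,0.0266,0],[0.0106,0.0266,0],[0.0106,0.0266,0],[0.0106,0.0266,0],[0.0106,0.0266,0],[0.0106,0.0266,0],[0.0106,0.0266,0],[0.0106,0.0266,0]], "turn": [[0,0,0],[0,0,0],[0,0,0],[0,0,0],[0,0,0],[0,0,0],[0,0,0],[0,0,0]], "hand": [0.01,0.01,0.01,0.01,0.01,0.01,0.01,0.01]}}

```text
clock: 13.72
ee_pos: [0.4768, 0.0912, 0.1648]
eef_rot: [0.164, 0.986, -0.0, -0.001]
force: [1.4, 0.6, -3.7]
opening: 0.0164
grasp_force: 98.5
```

>>> {"api": "carry_out", "payload": {"delta_pos": [[0,0,0],[0,0,0],[0,0,0],[0,0,0]], "turn": [[0,0,0.11],[0,0,0.11],[0,0,0],[0,0,0]], "hand": [0.01,0.01,0.01,0.01]}}

```text
clock: 14.05
ee_pos: [0.4772, 0.0899, 0.1651]
eef_rot: [0.27, 0.963, -0.0, -0.001]
force: [1.1, -0.0, -4.2]
opening: 0.0168
grasp_force: 98.8
```

```bash
python3 - <<'E'
from h import *
plan((.4804,.0882,.0771),58.2); s=robot.observe(); print(s['opening'],s['force'])
K,M,I,D=grab("top","t5"); grab("wrist","w5")
P=cloud(K,M,D); z=s["ee_pos"][2]+.003
uv=proj(K,M,[.56,.04,z])[0].astype(int); print(uv)
cv2.imwrite("pics/t5c.png",cv2.resize(I[150:330,150:340],None,fx=3,fy=3)[...,::-1])
E
```

```text
t 14.05 pos [0.4772 0.0899 0.1651] tooly 58.7 q6 -0.908 tilt [-0.002 -0.    -1.   ]
shift [-0.0037  0.0003  0.088 ] norm 0.088 rz 0.0087
0.016847703162184067 [ 1.11582623 -0.01013748 -4.19813346]
[253 223]
```

View pics/t5c.png

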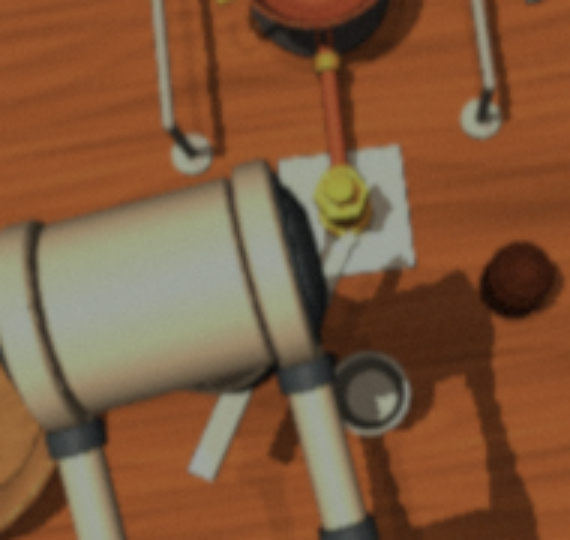

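View pics/w5.png

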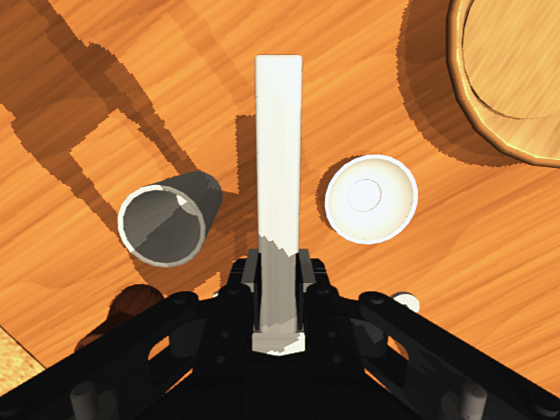

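The handle sits straight in the hand: end at (279,55), edges at about u = 256 and 301. Dish and tumbler are clear on either side.

```bash
python3 - <<'E'
from h import *
K,M,I,D=load("w5"); C=np.array(robot.calibration("wrist")["tool_from_camera"]); P=cloud(K,C,D)  # tool coords
g=((cv2.cvtColor(I,cv2.COLOR_RGB2HSV)[...,1]<60)).astype(np.uint8)
for v in (60,90,120,150,180,210):
    us=[u for u in range(240,320) if g[v,u] and abs(P[v,u,2]+.009)<.02]
    a,b=P[v,us[0]],P[v,us[-1]]; m=P[v,278]; print(v,us[0],us[-1],"y",((a[1]+b[1])/2*1000).round(2),"w",((b[1]-a[1])*1000).round(1),"x,z",(m[[0,2]]*1000).round(1))
print(P[54:60,278].round(4))
E
```

```text
60 255 301 y 0.54 w 18.8 x,z [96.8 -7.8]
90 256 301 y 0.75 w 18.9 x,z [85.3 -8.7]
120 256 300 y 0.51 w 19.0 x,z [73.4 -8. ]
150 257 299 y 0.52 w 18.6 x,z [60.7 -8.4]
180 257 299 y 0.49 w 19.2 x,z [47.3 -8.5]
210 258 298 y 0.54 w 18.7 x,z [33.3 -8.8]
[[ 0.1338  0.0006  0.166 ]
 [ 0.0987  0.0006 -0.0075]
 [ 0.0984  0.0006 -0.0074]
 [ 0.0979  0.0006 -0.0079]
 [ 0.0975  0.0006 -0.0084]
 [ 0.0972  0.0006 -0.0077]]
```

```bash
python3 -c "
from h import *
plan((.4795,.0888,.0771),58.2)"
```

```text
t 14.15 pos [0.4775 0.0895 0.1655] tooly 58.64 q6 -0.908 tilt [-0.001 -0.    -1.   ]
shift [-0.0022  0.0005  0.0884] norm 0.088 rz 0.0076
```

>>> {"api": "carry_out", "payload": {"delta_pos": [[-0.0022,0.0005,0.02],[0,0,0.025],[0,0,0.025],[0,0,0.015],[0,0,0.0034],[0,0,0],[0,0,0]], "turn": [[0,0,0.0076],[0,0,0],[0,0,0],[0,0,0],[0,0,0],[0,0,0],[0,0,0]], "hand": [0.01,0.01,0.01,0.01,0.01,0.01,0.01]}}

```text
clock: 14.73
ee_pos: [0.4803, 0.0889, 0.0788]
eef_rot: [0.275, 0.961, 0.0, 0.001]
force: [0.3, -0.6, -3.2]
opening: 0.0165
grasp_force: 98.8
```

```bash
python3 -c "
from h import *
plan((.5305,.0571,.0771),58.2)
plan((.4795,.0888,.0771),58.2);print(robot.observe()['force'],robot.observe()['torque'])"
```

```text
t 14.73 pos [0.4803 0.0889 0.0788] tooly 58.08 q6 -0.9 tilt [ 0.001  0.    -1.   ]
shift [-0.0594 -0.0004  0.0017] norm 0.059 rz -0.002
t 14.73 pos [0.4803 0.0889 0.0788] tooly 58.08 q6 -0.9 tilt [ 0.001  0.    -1.   ]
shift [ 0.0006 -0.0005  0.0017] norm 0.002 rz -0.002
[ 0.33768993 -0.63196988 -3.16469961] [0.05188225 0.02934098 0.04050766]
```

Insert: move −59 mm along tool x, with checks.

>>> {"api": "carry_out", "payload": {"delta_pos": [[-0.008,-0.0004,0.001],[-0.008,0,0],[-0.008,0,0],[-0.005,0,0],[0,0,0]], "turn": [[0,0,0],[0,0,0],[0,0,0],[0,0,0],[0,0,0]], "hand": [0.01,0.01,0.01,0.01,0.01]}}

```text
clock: 15.15
ee_pos: [0.5054, 0.0725, 0.0772]
eef_rot: [0.276, 0.961, 0.0, 0.0]
force: [0.2, 0.6, -3.5]
opening: 0.0166
grasp_force: 98.9
```

>>> {"api": "carry_out", "payload": {"delta_pos": [[-0.008,0,0],[-0.008,0,0],[0,0,0]], "turn": [[0,0,0],[0,0,0],[0,0,0]], "hand": [0.01,0.01,0.01]}}

```text
clock: 15.4
ee_pos: [0.5189, 0.064, 0.0768]
eef_rot: [0.275, 0.961, -0.0, 0.0]
force: [-0.4, -0.2, -3.0]
opening: 0.0164
grasp_force: 98.9
```

```bash
python3 -c "
from h import *
plan((.5305,.0571,.0771),58.2);print(robot.observe()['force'],robot.observe()['torque'])"
```

```text
t 15.4 pos [0.5189 0.064  0.0768] tooly 58.03 q6 -0.955 tilt [ 0.001 -0.001 -1.   ]
shift [-0.0135  0.0003 -0.0003] norm 0.014 rz -0.003
[-0.43978553 -0.15205039 -3.02333981] [0.0693255  0.0830598  0.00573226]
```

>>> {"api": "carry_out", "payload": {"delta_pos": [[-0.006,0,0],[-0.005,0,0],[-0.0015,0,0],[0,0,0]], "turn": [[0,0,0],[0,0,0],[0,0,0],[0,0,0]], "hand": [0.01,0.01,0.01,0.01]}}

```text
clock: 15.73
ee_pos: [0.5286, 0.0581, 0.0767]
eef_rot: [0.275, 0.961, -0.0, -0.0]
force: [0.4, -0.0, -4.2]
opening: 0.0164
grasp_force: 98.9
```

```bash
cat >> h.py <<'E'
def arc(N,r,step,n,yaw0):
    """rows turning the tool clockwise about N by step rad each, tool x = handle dir, radius r, start tool y = yaw0 deg"""
    s=robot.observe(); m=R.from_quat(s["eef_rot"]); p=s["ee_pos"][:2]; v=p-np.array(N); y=m.as_matrix()[:,1]
    print("t",round(s["clock"],2),"r",np.hypot(*v).round(4),"handle ang",np.degrees(np.arctan2(v[1],v[0])).round(2),"tooly",np.degrees(np.arctan2(y[1],y[0])).round(2),"z",s["ee_pos"][2].round(4),s["force"].round(1),"T",s["torque"].round(2),s["opening"].round(4))
    print("row shift tool x,y:",(-r*(1-np.cos(step))).round(5),(r*np.sin(step)).round(5))
E
python3 -c "
from h import *
plan((.5305,.0571,.0771),58.2);arc((.5951,.0171),.076,.1,1,0)"
```

```text
t 15.73 pos [0.5286 0.0581 0.0767] tooly 58.05 q6 -0.968 tilt [-0. -0. -1.]
shift [-0.0021  0.0002 -0.0004] norm 0.002 rz -0.0027Traceback (most recent call last):
  File "<string>", line 3, in <module>
    plan((.5305,.0571,.0771),58.2);arc((.5951,.0171),.076,.1,1,0)
                                   ~~~^^^^^^^^^^^^^^^^^^^^^^^^^^^
  File "h.py", line 52, in arc
    print("t",round(s["clock"],2),"r",np.hypot(*v).round(4),"handle ang",np.degrees(np.arctan2(v[1],v[0])).round(2),"tooly",np.degrees(np.arctan2(y[1],y[0])).round(2),"z",s["ee_pos"][2].round(4),s["force"].round(1),"T",s["torque"].round(2),s["opening"].round(4))
                                                                                                                                                                                                                                                ^^^^^^^^^^^^^^^^^^
AttributeError: 'float' object has no attribute 'round'
```

>>> {"api": "carry_out", "payload": {"delta_pos": [[-0.0001,0.0039,0],[-0.0001,0.0039,0],[0,0,0]], "turn": [[0,0,0.05],[0,0,0.05],[0,0,0]], "hand": [0.01,0.01,0.01]}}

```text
clock: 15.98
ee_pos: [0.5329, 0.0652, 0.0768]
eef_rot: [0.323, 0.946, 0.0, -0.0]
force: [0.0, 1.3, -3.5]
opening: 0.017
grasp_force: 98.9
```

```bash
sed -i 's/s\["opening"\].round(4)/s["opening"]/' h.py; python3 -c "
from h import *
arc((.5951,.0171),.078,.1,1,0)"
```

```text
t 15.98 r 0.0786 handle ang 142.27 tooly 52.26 z 0.0768 [ 0.   1.3 -3.5] T [ 0.05  0.06 -0.03] 0.01696914748461014
row shift tool x,y: -0.00039 0.00779
```

>>> {"api": "carry_out", "payload": {"delta_pos": [[-0.0001,0.0039,0],[0,0,0]], "turn": [[0,0,0.05],[0,0,0]], "hand": [0.01,0.01]}}

```text
clock: 16.15
ee_pos: [0.5352, 0.068, 0.0767]
eef_rot: [0.346, 0.938, -0.0, -0.0]
force: [-0.6, -0.4, -3.3]
opening: 0.0167
grasp_force: 98.9
```

```bash
python3 -c "
from h import *
arc((.5951,.0171),.078,.1,1,0)"
```

```text
t 16.15 r 0.0786 handle ang 139.64 tooly 49.47 z 0.0767 [-0.6 -0.4 -3.3] T [-0.04  0.14 -0.05] 0.016674615596815594
row shift tool x,y: -0.00039 0.00779
```

>>> {"api": "carry_out", "payload": {"delta_pos": [[-0.0001,0.0039,0],[0,0,0]], "turn": [[0,0,0.05],[0,0,0]], "hand": [0.01,0.01]}}

```text
clock: 16.32
ee_pos: [0.5377, 0.0707, 0.0767]
eef_rot: [0.369, 0.929, -0.0, -0.0]
force: [-0.8, -1.0, -3.6]
opening: 0.0166
grasp_force: 98.9
```

```bash
python3 -c "
from h import *
arc((.5951,.0171),.078,.1,1,0)"
```

```text
t 16.32 r 0.0785 handle ang 136.95 tooly 46.65 z 0.0767 [-0.8 -1.  -3.6] T [-0.04  0.27 -0.12] 0.016580386970006557
row shift tool x,y: -0.00039 0.00779
```

>>> {"api": "carry_out", "payload": {"delta_pos": [[-0.0001,0.0031,0],[0,0,0]], "turn": [[0,0,0.04],[0,0,0]], "hand": [0.01,0.01]}}

```text
clock: 16.48
ee_pos: [0.5399, 0.0725, 0.0767]
eef_rot: [0.388, 0.922, -0.0, -0.0]
force: [-0.9, -0.7, -3.5]
opening: 0.0168
grasp_force: 98.9
```

```bash
python3 -c "
from h import *
arc((.5951,.0171),.078,.1,1,0)"
```

```text
t 16.48 r 0.0782 handle ang 134.89 tooly 44.4 z 0.0767 [-0.9 -0.7 -3.5] T [-0.22  0.12 -0.06] 0.016761416102625163
row shift tool x,y: -0.00039 0.00779
```

>>> {"api": "carry_out", "payload": {"delta_pos": [[-0.0001,0.0031,0],[0,0,0]], "turn": [[0,0,0.04],[0,0,0]], "hand": [0.01,0.01]}}

```text
clock: 16.65
ee_pos: [0.5422, 0.0742, 0.0766]
eef_rot: [0.406, 0.914, -0.001, 0.0]
force: [-0.1, -3.7, -4.1]
opening: 0.0167
grasp_force: 98.9
```

```bash
python3 -c "
from h import *
arc((.5951,.0171),.078,.1,1,0)"
```

```text
t 16.65 r 0.0778 handle ang 132.84 tooly 42.11 z 0.0766 [-0.1 -3.7 -4.1] T [-0.57  0.09  0.18] 0.016734780135013165
row shift tool x,y: -0.00039 0.00779
```

>>> {"api": "carry_out", "payload": {"delta_pos": [[-0.0001,0.0031,0],[0,0,0]], "turn": [[0,0,0.04],[0,0,0]], "hand": [0.01,0.01]}}

```text
clock: 16.82
ee_pos: [0.5445, 0.0761, 0.0766]
eef_rot: [0.424, 0.906, -0.001, -0.0]
force: [-1.7, -4.9, -4.0]
opening: 0.0164
grasp_force: 98.9
```

```bash
python3 -c "
from h import *
arc((.5951,.0171),.078,.1,1,0)"
```

```text
t 16.82 r 0.0778 handle ang 130.63 tooly 39.81 z 0.0766 [-1.7 -4.9 -4. ] T [-0.74  0.28  0.26] 0.01638849556747721
row shift tool x,y: -0.00039 0.00779
```

>>> {"api": "carry_out", "payload": {"delta_pos": [[-0.0004,0.0078,0],[-0.0004,0.0078,0],[-0.0004,0.0078,0],[-0.0004,0.0078,0]], "turn": [[0,0,0.1],[0,0,0.1],[0,0,0.1],[0,0,0.1]], "hand": [0.01,0.01,0.01,0.01]}}

```text
clock: 17.15
ee_pos: [0.5716, 0.0909, 0.0765]
eef_rot: [0.597, 0.802, -0.001, -0.0]
force: [-2.7, -4.8, -2.5]
opening: 0.0169
grasp_force: 99.0
```

```bash
python3 -c "
from h import *
arc((.5951,.0171),.078,.1,1,0)
K,M,I,D=load('top0'); print(ray(K,M,[[213,201],[207,118]],0))"
```

```text
t 17.15 r 0.0774 handle ang 107.64 tooly 16.74 z 0.0765 [-2.7 -4.8 -2.5] T [-0.83  0.45  0.45] 0.016879817266742595
row shift tool x,y: -0.00039 0.00779
[[0.66808304 0.14790795 0.        ]
 [0.90874686 0.13678873 0.        ]]
```

>>> {"api": "carry_out", "payload": {"delta_pos": [[-0.0004,0.0078,0],[-0.0004,0.0078,0],[-0.0004,0.0078,0],[-0.0004,0.0078,0],[-0.0004,0.0078,0],[0,0,0]], "turn": [[0,0,0.1],[0,0,0.1],[0,0,0.1],[0,0,0.1],[0,0,0.1],[0,0,0]], "hand": [0.01,0.01,0.01,0.01,0.01,0.01]}}

```text
clock: 17.65
ee_pos: [0.6105, 0.0928, 0.0762]
eef_rot: [0.776, 0.63, -0.001, -0.001]
force: [-4.6, -2.3, -3.4]
opening: 0.0164
grasp_force: 99.1
```

```bash
python3 - <<'E'
from h import *
arc((.5951,.0171),.078,.1,1,0)
K,M,I,D=grab("top","t6"); nutang(K,M,I,D,c=(.594,.0171))
grab("wrist","w6"); K,M,I,D=grab("scene","s6"); nutang(K,M,I,D,c=(.595,.0171))
uv=proj(K,M,(.60,.07,.08))[0].astype(int); print(uv)
A=load("t6")[2][110:300,180:340]; B=I[uv[1]-95:uv[1]+95,uv[0]-80:uv[0]+80]
cv2.imwrite("pics/m6.png",cv2.resize(np.hstack([A,B]),None,fx=2.5,fy=2.5,interpolation=cv2.INTER_CUBIC)[...,::-1])
E
```

```text
t 17.65 r 0.0773 handle ang 78.48 tooly -11.87 z 0.0762 [-4.6 -2.3 -3.4] T [-0.38  0.66  0.23] 0.01642894313361847
row shift tool x,y: -0.00039 0.00779
160 (np.float64(120.19291275902907), np.float64(6.5), array([40. , 40.3, 39.9]), array([594.5,  17.8])) (np.float64(120.29052357741182), np.float64(6.0), array([40.1, 40.3, 39.9]), array([594.5,  17.8])) (np.float64(120.36620917089499), np.float64(7.0), array([40. , 40.4, 39.9]), array([594.5,  17.8]))
158 (np.float64(123.22896329270256), np.float64(6.0), array([40.9, 41.5, 40.9]), array([594. ,  15.9])) (np.float64(123.25162920245347), np.float64(5.5), array([41. , 41.5, 40.8]), array([594. ,  15.9])) (np.float64(123.2649090234525), np.float64(5.0), array([41. , 41.4, 40.8]), array([594.1,  15.9]))
[289 188]
```

View pics/m6.png

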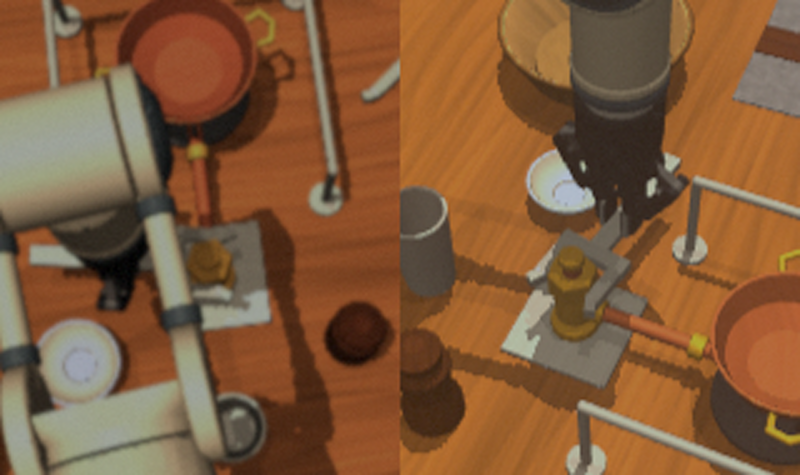

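The views show the spanner jaw seated on the nut, the handle clear of the near post and the dish untouched. The nut reads about 6° mod 60, so 52° is done and 8° remains.

>>> {"api": "carry_out", "payload": {"delta_pos": [[-0.0002,0.0055,0],[-0.0002,0.0045,0],[0,0,0]], "turn": [[0,0,0.07],[0,0,0.06],[0,0,0]], "hand": [0.01,0.01,0.01]}}

```text
clock: 18.05
ee_pos: [0.62, 0.0903, 0.0766]
eef_rot: [0.815, 0.579, -0.0, -0.0]
force: [-3.9, -2.0, -4.0]
opening: 0.0169
grasp_force: 99.0
```

```bash
python3 - <<'E'
from h import *
arc((.5951,.0171),.078,.1,1,0)
nutang(*grab("top","t7"),c=(.594,.0171)); nutang(*grab("scene","s7"),c=(.595,.0171))
print("initial/bias check"); nutang(*load("t5"),c=(.594,.0171)); nutang(*load("top0"),c=(.594,.0171)); nutang(*load("scene0"),c=(.595,.0171))
E
```

```text
t 18.05 r 0.0773 handle ang 71.24 tooly -19.23 z 0.0766 [-3.9 -2.  -4. ] T [-0.43  0.64  0.31] 0.016914722890116737
row shift tool x,y: -0.00039 0.00779
143 (np.float64(120.33481307693594), np.float64(-4.0), array([41.1, 39.6, 39.6]), array([594.7,  17.4])) (np.float64(120.33957992649752), np.float64(-3.5), array([41. , 39.6, 39.8]), array([594.7,  17.4])) (np.float64(120.35659854552463), np.float64(-4.5), array([41.3, 39.7, 39.4]), array([594.7,  17.4]))
158 (np.float64(118.33172367776837), np.float64(-5.0), array([42.4, 40.1, 35.9]), array([593.9,  14.7])) (np.float64(118.3431417661474), np.float64(-5.5), array([42.5, 40.1, 35.8]), array([593.9,  14.7])) (np.float64(118.48106140809861), np.float64(-4.5), array([42.3, 40.1, 36.1]), array([593.9,  14.7]))
initial/bias check
149 (np.float64(119.20967017851581), np.float64(-0.5), array([39.6, 40.2, 39.4]), array([594.6,  17.8])) (np.float64(119.27063656562959), np.float64(-1.0), array([39.6, 40.2, 39.4]), array([594.7,  17.8])) (np.float64(119.27481838457265), np.float64(0.0), array([39.7, 40.1, 39.5]), array([594.6,  17.7]))
155 (np.float64(119.531958477689), np.float64(22.5), array([40.3, 39. , 40.3]), array([594.6,  17.7])) (np.float64(119.53494149921049), np.float64(23.0), array([40.2, 39.1, 40.2]), array([594.6,  17.6])) (np.float64(119.57760958560141), np.float64(23.5), array([40.2, 39.2, 40.2]), array([594.6,  17.6]))
159 (np.float64(121.29510278895381), np.float64(24.0), array([38.8, 42.1, 40.4]), array([594.6,  16.1])) (np.float64(121.34349200475333), np.float64(24.5), array([38.9, 42. , 40.4]), array([594.6,  16.1])) (np.float64(121.3779002716647), np.float64(23.5), array([38.8, 42.3, 40.3]), array([594.5,  16. ]))
```

>>> {"api": "carry_out", "payload": {"delta_pos": [[-0.0003,-0.007,0],[-0.0003,-0.007,0],[-0.0003,-0.007,0],[0,0,0]], "turn": [[0,0,-0.09],[0,0,-0.09],[0,0,-0.09],[0,0,0]], "hand": [0.01,0.01,0.01,0.01]}}

```text
clock: 18.48
ee_pos: [0.5993, 0.0943, 0.077]
eef_rot: [0.728, 0.686, 0.0, 0.001]
force: [0.5, -4.4, -5.7]
opening: 0.0167
grasp_force: 98.8
```

```bash
python3 - <<'E'
from h import *
arc((.5951,.0171),.078,.1,1,0)
plan((.5976,.0951,.0766),-1.8)
E
```

```text
t 18.48 r 0.0773 handle ang 86.85 tooly -3.41 z 0.077 [ 0.5 -4.4 -5.7] T [-0.62  0.08  0.07] 0.016739558880995025
row shift tool x,y: -0.00039 0.00779
t 18.48 pos [0.5993 0.0943 0.077 ] tooly -3.41 q6 0.16 tilt [ 0.001 -0.001 -1.   ]
shift [ 0.0007 -0.0018  0.0004] norm 0.002 rz -0.0281
```

>>> {"api": "carry_out", "payload": {"delta_pos": [[0.0005,-0.0018,0],[0.004,0,0],[0.006,0,0],[0,0,0]], "turn": [[0,0,-0.028],[0,0,0],[0,0,0],[0,0,0]], "hand": [0.01,0.01,0.01,0.01]}}

```text
clock: 18.82
ee_pos: [0.5985, 0.1068, 0.077]
eef_rot: [0.72, 0.694, 0.001, -0.0]
force: [-1.9, -0.2, -4.3]
opening: 0.0169
grasp_force: 98.9
```

```bash
python3 - <<'E'
from h import *
arc((.5951,.0171),.078,.1,1,0)
E
```

```text
t 18.82 r 0.0898 handle ang 87.86 tooly -2.13 z 0.077 [-1.9 -0.2 -4.3] T [ 0.18  0.25 -0.16] 0.016948599519611304
row shift tool x,y: -0.00039 0.00779
```

>>> {"api": "carry_out", "payload": {"delta_pos": [[0.008,0,0],[0.01,0,0],[0.012,0,0],[0.012,0,0],[0.01,0,0],[0,0,0]], "turn": [[0,0,0],[0,0,0],[0,0,0],[0,0,0],[0,0,0],[0,0,0]], "hand": [0.01,0.01,0.01,0.01,0.01,0.01]}}

```text
clock: 19.32
ee_pos: [0.6004, 0.1603, 0.0768]
eef_rot: [0.72, 0.694, 0.001, -0.0]
force: [-0.3, 0.5, -4.6]
opening: 0.0167
grasp_force: 98.9
```

>>> {"api": "carry_out", "payload": {"delta_pos": [[0,0,-0.02],[0,0,-0.03],[0,0,-0.03],[0,0,-0.01],[0,0,0]], "turn": [[0,0,0],[0,0,0],[0,0,0],[0,0,0],[0,0,0]], "hand": [0.01,0.01,0.01,0.01,0.01]}}

```text
clock: 19.73
ee_pos: [0.6023, 0.1577, 0.1713]
eef_rot: [0.721, 0.693, 0.003, 0.002]
force: [1.2, 1.1, -4.5]
opening: 0.0167
grasp_force: 99.1
```

```bash
python3 - <<'E'
from h import *
arc((.5951,.0171),.078,.1,1,0)
nutang(*grab("top","t8"),c=(.594,.0171)); nutang(*grab("scene","s8"),c=(.595,.0171))
plan((.5,-.3677,.168),71.1)
# mat from top0
K,M,I,D=load("top0"); hsv=cv2.cvtColor(I,cv2.COLOR_RGB2HSV)
print(hsv[255,385],hsv[200,395])
print("mat corners approx",ray(K,M,[[374,194],[438,184],[466,280],[397,292]],.003)[:,:2].round(3).tolist())
E
```

```text
t 19.73 r 0.1408 handle ang 87.09 tooly -2.2 z 0.1713 [ 1.2  1.1 -4.5] T [ 0.03 -0.04 -0.02] 0.016709113262661078
row shift tool x,y: -0.00039 0.00779
152 (np.float64(120.33946741288986), np.float64(8.5), array([40.2, 40.2, 39.9]), array([594.7,  17.7])) (np.float64(120.35755786096126), np.float64(8.0), array([40.3, 40.2, 39.9]), array([594.6,  17.7])) (np.float64(120.38362287123246), np.float64(7.5), array([40.3, 40.3, 39.8]), array([594.6,  17.7]))
160 (np.float64(121.39264981721783), np.float64(9.5), array([40.6, 41. , 39.8]), array([593.9,  16.1])) (np.float64(121.3934570970145), np.float64(9.0), array([40.7, 41.1, 39.7]), array([593.9,  16. ])) (np.float64(121.39475123954014), np.float64(10.0), array([40.6, 40.9, 39.9]), array([593.9,  16.1]))
t 19.83 pos [0.6004 0.1572 0.1657] tooly -2.21 q6 0.24 tilt [-0.001 -0.    -1.   ]
shift [-0.5284 -0.08   -0.0021] norm 0.534 rz -1.2795
[ 11 182 126] [ 17 155 150]
mat corners approx [[0.62, -0.283], [0.621, -0.459], [0.361, -0.471], [0.359, -0.289]]
```

Both side cameras now read about 9°, against −4° just before. I'll check closely with the wrist camera before putting the spanner away.

>>> {"api": "carry_out", "payload": {"delta_pos": [[-0.03,-0.0133,0],[-0.03,-0.0133,0],[-0.03,-0.0133,0],[-0.03,-0.0133,0],[-0.03,-0.0133,0],[-0.03,-0.0133,0],[0,0,0],[0,0,0]], "turn": [[0,0,0],[0,0,0],[0,0,0],[0,0,0],[0,0,0],[0,0,0],[0,0,0],[0,0,0]], "hand": [0.01,0.01,0.01,0.01,0.01,0.01,0.01,0.01]}}

```text
clock: 20.5
ee_pos: [0.5124, -0.0207, 0.1641]
eef_rot: [0.722, 0.692, -0.001, -0.001]
force: [-0.1, 0.5, -4.1]
opening: 0.0168
grasp_force: 99.3
```

```bash
python3 - <<'E'
from h import *
plan((.5136,-.02,.168),-2)
a=grab("wrist","w9"); nutang(*a,c=(.595,.0171)); nutang(*grab("top","t9"),c=(.594,.0171)); nutang(*grab("scene","s9"),c=(.594,.0165))
uv=proj(a[0],a[1],(.595,.017,.093))[0].astype(int); print(uv); u,v=uv
cv2.imwrite("pics/w9c.png",cv2.resize(a[2][max(v-70,0):v+70,max(0,u-70):u+70],None,fx=4,fy=4,interpolation=cv2.INTER_CUBIC)[...,::-1])
E
```

```text
t 20.5 pos [ 0.5124 -0.0207  0.1641] tooly -2.39 q6 -0.065 tilt [-0.004  0.    -1.   ]
shift [ 0.0008  0.0012 -0.0039] norm 0.004 rz -0.0068
1633 (np.float64(121.68166426896511), np.float64(10.0), array([40.5, 40. , 41.2]), array([595.3,  17. ])) (np.float64(121.84860697624848), np.float64(10.5), array([40.6, 40.1, 41.2]), array([595.3,  17.1])) (np.float64(121.92753630499521), np.float64(9.5), array([40.5, 40.2, 41.2]), array([595.2,  17. ]))Traceback (most recent call last):
  File "<stdin>", line 3, in <module>
  File "h.py", line 33, in nutang
    q=P[(d<.03)&(abs(P[:,2]-.0935)<.004)]; h=cv2.convexHull((q[:,:2]*1000).astype(np.float32))[:,0]
                                             ~~~~~~~~~~~~~~~~~~~~~~~~~~~~~~~~~~~~~~~~~~~~~~~~~^^^^^
TypeError: 'NoneType' object is not subscriptable
```

```bash
python3 - <<'E'
from h import *
C=np.array(robot.calibration("wrist")["tool_from_camera"])
for fn in ("w5","w6","w9"):
    K,M,I,D=load(fn); P=cloud(K,C,D); g=cv2.cvtColor(I,cv2.COLOR_RGB2HSV)[...,1]<80; L=[]
    for v in range(60,215,5):
        ok=np.where(g[v,225:335]&(abs(P[v,225:335,2]+.0085)<.012))[0]+225
        if len(ok)>20: L.append((P[v,278,0],(P[v,ok[0],1]+P[v,ok[-1],1])/2,P[v,ok[-1],1]-P[v,ok[0],1]))
    L=np.array(L); f=np.polyfit(L[:,0],L[:,1],1); print(fn,len(L),"yaw in hand deg",np.degrees(f[0]).round(2),"off",(f[1]*1000).round(2),"xmax",L[:,0].max().round(4),"w",L[:,2].mean().round(4))
nutang(*load("w9"),c=(.5952,.0171))
a=load("w9"); uv=proj(a[0],a[1],(.595,.017,.093))[0].astype(int); print(uv); u,v=uv
cv2.imwrite("pics/w9c.png",cv2.resize(a[2][max(v-70,0):v+70,max(0,u-70):u+70],None,fx=4,fy=4,interpolation=cv2.INTER_CUBIC)[...,::-1])
# flat edges: top-face mask -> polygon
P=cloud(a[0],a[1],a[3]); m=((abs(P[...,2]-.0935)<.005)&(np.hypot(P[...,0]-.595,P[...,1]-.017)<.03)).astype(np.uint8)
h=cv2.convexHull((P[m>0][:,:2]*1000).astype(np.float32)); p=cv2.approxPolyDP(h,2.5,True)[:,0]; e=np.roll(p,-1,0)-p
print(p.round(1).tolist()); print(np.hypot(*e.T).round(1),(np.degrees(np.arctan2(e[:,1],e[:,0]))%60).round(1))
E
```

```text
w5 31 yaw in hand deg 0.04 off -0.08 xmax 0.0971 w 0.019
w6 31 yaw in hand deg -0.23 off -0.19 xmax 0.097 w 0.019
w9 31 yaw in hand deg 0.02 off -0.11 xmax 0.097 w 0.019
1633 (np.float64(121.68166426896511), np.float64(10.0), array([40.5, 40. , 41.2]), array([595.3,  17. ])) (np.float64(121.84860697624848), np.float64(10.5), array([40.6, 40.1, 41.2]), array([595.3,  17.1])) (np.float64(121.92753630499521), np.float64(9.5), array([40.5, 40.2, 41.2]), array([595.2,  17. ]))
[391 168]
[[613.0, 31.899999618530273], [590.5999755859375, 39.70000076293945], [573.4000244140625, 25.399999618530273], [577.7000122070312, 2.4000000953674316], [599.4000244140625, -5.300000190734863], [604.0, -2.5999999046325684], [614.5999755859375, 21.299999237060547]]
[23.7 22.4 23.4 23.   5.3 26.2 10.7] [40.7 39.6 40.8 40.5 30.2  6.2 38.5]
```

View pics/w9c.png

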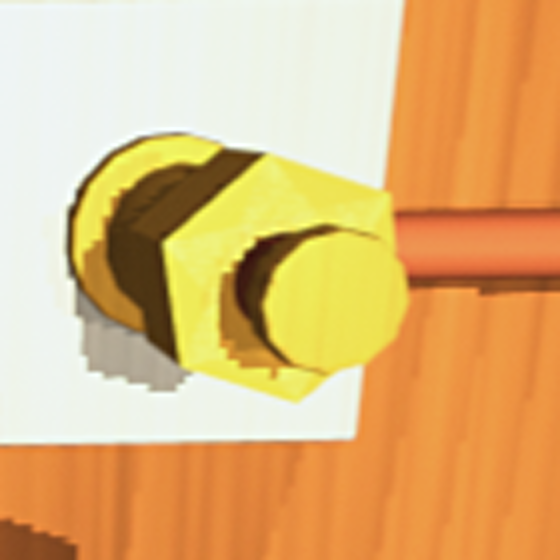

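The wrist view gives a clean hexagon with flats at about 10.3° (mod 60). The nut therefore sits about 12° short of one flat, because it was carried back when I reversed the spanner. I'll re-engage aligned to it and feel the turn.

>>> {"api": "carry_out", "payload": {"delta_pos": [[0.0285,0.0085,0],[0.0285,0.0085,0],[0.0285,0.0085,0],[0.0285,0.0085,0],[0.0285,0.0085,0],[0.0285,0.0085,0],[0,0,0],[0,0,0]], "turn": [[0,0,0],[0,0,0],[0,0,0],[0,0,0],[0,0,-0.1],[0,0,-0.125],[0,0,0],[0,0,0]], "hand": [0.01,0.01,0.01,0.01,0.01,0.01,0.01,0.01]}}

```text
clock: 21.27
ee_pos: [0.5681, 0.1531, 0.165]
eef_rot: [0.637, 0.771, -0.001, -0.001]
force: [-0.8, -0.5, -5.1]
opening: 0.017
grasp_force: 99.4
```

```bash
python3 - <<'E'
from h import *
plan((.570,.1528,.0770),10.5)
E
```

```text
t 21.27 pos [0.5681 0.1531 0.165 ] tooly 10.91 q6 0.015 tilt [-0.003 -0.    -1.   ]
shift [-0.0006  0.0021  0.088 ] norm 0.088 rz 0.0071
```

>>> {"api": "carry_out", "payload": {"delta_pos": [[-0.0006,0.002,0.02],[0,0,0.025],[0,0,0.025],[0,0,0.014],[0,0,0.004],[0,0,0],[0,0,0]], "turn": [[0,0,0.007],[0,0,0],[0,0,0],[0,0,0],[0,0,0],[0,0,0],[0,0,0]], "hand": [0.01,0.01,0.01,0.01,0.01,0.01,0.01]}}

```text
clock: 21.85
ee_pos: [0.5711, 0.1499, 0.0799]
eef_rot: [0.641, 0.767, 0.001, 0.0]
force: [-0.5, -0.1, -3.1]
opening: 0.0165
grasp_force: 99.3
```

```bash
python3 - <<'E'
from h import *
plan((.5811,.0928,.0770),10.5)
E
```

```text
t 21.85 pos [0.5711 0.1499 0.0799] tooly 10.25 q6 0.02 tilt [ 0.001  0.    -1.   ]
shift [-0.058  -0.0003  0.0029] norm 0.058 rz -0.0044
```

>>> {"api": "carry_out", "payload": {"delta_pos": [[-0.008,0,0.001],[-0.008,0,0.001],[-0.008,0,0],[-0.008,0,0],[-0.008,0,0],[-0.007,0,0],[0,0,0]], "turn": [[0,0,0],[0,0,0],[0,0,0],[0,0,0],[0,0,0],[0,0,0],[0,0,0]], "hand": [0.01,0.01,0.01,0.01,0.01,0.01,0.01]}}

```text
clock: 22.43
ee_pos: [0.5793, 0.1019, 0.0769]
eef_rot: [0.642, 0.767, -0.0, 0.0]
force: [0.4, -0.1, -4.6]
opening: 0.0168
grasp_force: 99.3
```

```bash
python3 - <<'E'
from h import *
arc((.5951,.0171),.077,.1,1,0); plan((.5811,.0928,.0770),10.5)
E
```

```text
t 22.43 r 0.0862 handle ang 100.54 tooly 10.17 z 0.0769 [ 0.4 -0.1 -4.6] T [ 0.11 -0.02  0.02] 0.01677398897149205
row shift tool x,y: -0.00038 0.00769
t 22.43 pos [0.5793 0.1019 0.0769] tooly 10.17 q6 -0.061 tilt [ 0.    -0.001 -1.   ]
shift [-0.0092  0.0001 -0.0001] norm 0.009 rz -0.0057
```

>>> {"api": "carry_out", "payload": {"delta_pos": [[-0.005,0,0],[-0.005,0,0],[0,0,0]], "turn": [[0,0,0],[0,0,0],[0,0,0]], "hand": [0.01,0.01,0.01]}}

```text
clock: 22.68
ee_pos: [0.5809, 0.0931, 0.0767]
eef_rot: [0.641, 0.767, -0.0, 0.0]
force: [0.5, 0.7, -3.5]
opening: 0.0167
grasp_force: 99.3
```

```bash
python3 - <<'E'
from h import *
arc((.5951,.0171),.077,.1,1,0); plan((.5811,.0928,.0770),10.5)
E
```

```text
t 22.68 r 0.0773 handle ang 100.6 tooly 10.25 z 0.0767 [ 0.5  0.7 -3.5] T [0.03 0.01 0.03] 0.016679687404295256
row shift tool x,y: -0.00038 0.00769
t 22.68 pos [0.5809 0.0931 0.0767] tooly 10.25 q6 -0.078 tilt [ 0.    -0.001 -1.   ]
shift [-0.0003  0.0002 -0.0003] norm 0.0 rz -0.0043
```

>>> {"api": "carry_out", "payload": {"delta_pos": [[-0.0001,0.0046,0],[-0.0001,0.0046,0],[-0.0001,0.0046,0],[0,0,0]], "turn": [[0,0,0.06],[0,0,0.06],[0,0,0.06],[0,0,0]], "hand": [0.01,0.01,0.01,0.01]}}

```text
clock: 23.02
ee_pos: [0.595, 0.0956, 0.0768]
eef_rot: [0.708, 0.706, 0.0, 0.0]
force: [0.7, -0.2, -3.2]
opening: 0.0164
grasp_force: 99.4
```

```bash
python3 - <<'E'
from h import *
arc((.5951,.0171),.077,.1,1,0); nutang(*grab("top"),c=(.594,.0171)); nutang(*grab("scene"),c=(.594,.0165))
E
```

```text
t 23.02 r 0.0785 handle ang 90.06 tooly -0.13 z 0.0768 [ 0.7 -0.2 -3.2] T [ 0.09  0.02 -0.01] 0.016401780283635523
row shift tool x,y: -0.00038 0.00769
152 (np.float64(120.86306122787417), np.float64(8.0), array([40.7, 40.2, 40. ]), array([594.5,  17.5])) (np.float64(120.87927069089835), np.float64(8.5), array([40.7, 40.1, 40.1]), array([594.5,  17.6])) (np.float64(120.88627472945609), np.float64(9.0), array([40.7, 40.1, 40.1]), array([594.5,  17.6]))
158 (np.float64(121.37683788930701), np.float64(14.0), array([41.2, 40.1, 40.1]), array([594.5,  15.9])) (np.float64(121.4356867271292), np.float64(14.5), array([41.2, 40.2, 40.1]), array([594.3,  15.9])) (np.float64(121.48528776724976), np.float64(15.0), array([41.1, 40.3, 40.1]), array([594.2,  15.9]))
```

>>> {"api": "carry_out", "payload": {"delta_pos": [[-0.0001,0.0046,0],[-0.0001,0.0046,0],[0,0,0]], "turn": [[0,0,0.06],[0,0,0.06],[0,0,0]], "hand": [0.01,0.01,0.01]}}

```text
clock: 23.37
ee_pos: [0.6041, 0.095, 0.0769]
eef_rot: [0.748, 0.663, 0.0, 0.0]
force: [0.8, 0.6, -3.3]
opening: 0.0172
grasp_force: 99.4
```

```bash
python3 - <<'E'
from h import *
arc((.5951,.0171),.077,.1,1,0); nutang(*grab("top"),c=(.594,.0171)); nutang(*grab("scene"),c=(.594,.0165))
E
```

```text
t 23.37 r 0.0785 handle ang 83.42 tooly -6.92 z 0.0769 [ 0.8  0.6 -3.3] T [ 0.1  -0.23  0.14] 0.017161016015179092
row shift tool x,y: -0.00038 0.00769
155 (np.float64(120.4833691058061), np.float64(5.5), array([40.7, 39.9, 39.8]), array([594.8,  17.8])) (np.float64(120.50928188824028), np.float64(5.0), array([40.7, 39.9, 39.9]), array([594.8,  17.8])) (np.float64(120.53299014847775), np.float64(4.5), array([40.6, 39.9, 40. ]), array([594.8,  17.7]))
159 (np.float64(121.82138044885306), np.float64(3.0), array([40.6, 40.4, 40.8]), array([594.,  16.])) (np.float64(121.86088918767416), np.float64(2.5), array([40.7, 40.4, 40.8]), array([594. ,  15.9])) (np.float64(121.87281359273726), np.float64(3.5), array([40.6, 40.4, 41. ]), array([594.,  16.]))
```

The nut is turning easily here, so the stiff tightening held and only the free run-down was dragged back. I'll bring it up to the previous end angle.

>>> {"api": "carry_out", "payload": {"delta_pos": [[-0.0002,0.0046,0],[-0.0002,0.0046,0],[-0.0002,0.0046,0],[-0.0001,0.0023,0],[0,0,0]], "turn": [[0,0,0.06],[0,0,0.06],[0,0,0.06],[0,0,0.03],[0,0,0]], "hand": [0.01,0.01,0.01,0.01,0.01]}}

```text
clock: 23.88
ee_pos: [0.6191, 0.0909, 0.0767]
eef_rot: [0.813, 0.582, -0.0, -0.0]
force: [1.0, 0.1, -3.4]
opening: 0.0168
grasp_force: 99.6
```

```bash
python3 - <<'E'
from h import *
arc((.5951,.0171),.077,.1,1,0)
for k in range(3): nutang(*grab("top"),c=(.594,.0171)); nutang(*grab("scene"),c=(.594,.0165))
E
```

```text
t 23.88 r 0.0775 handle ang 72.0 tooly -18.84 z 0.0767 [ 1.   0.1 -3.4] T [ 0.02 -0.17  0.43] 0.016777500832759744
row shift tool x,y: -0.00038 0.00769
149 (np.float64(120.11918740425733), np.float64(-4.0), array([41.2, 39.4, 39.6]), array([594.5,  17.5])) (np.float64(120.18266261617902), np.float64(-3.5), array([41.1, 39.4, 39.7]), array([594.5,  17.5])) (np.float64(120.23769268664634), np.float64(-4.5), array([41.3, 39.4, 39.6]), array([594.6,  17.4]))
158 (np.float64(138.60157235746493), np.float64(-20.0), array([55.1, 43.2, 40.3]), array([593.7,  15.4])) (np.float64(138.70698228230825), np.float64(-19.5), array([55.1, 43.1, 40.5]), array([593.7,  15.5])) (np.float64(138.71371858413437), np.float64(-20.5), array([55.1, 43.2, 40.4]), array([593.7,  15.4]))
145 (np.float64(119.96777763717881), np.float64(-2.5), array([40.6, 39.5, 39.8]), array([594.6,  17.3])) (np.float64(120.04555025891821), np.float64(-2.0), array([40.6, 39.5, 39.9]), array([594.7,  17.3])) (np.float64(120.06283650063773), np.float64(-3.0), array([40.8, 39.6, 39.7]), array([594.6,  17.4]))
157 (np.float64(116.9939
[... 194 characters left out ...]
117.10905339908007), np.float64(-3.5), array([40.1, 40.5, 36.5]), array([594.8,  15. ]))
147 (np.float64(120.44827231758376), np.float64(-2.5), array([40.8, 39.5, 40.1]), array([594.5,  17.5])) (np.float64(120.45102234759761), np.float64(-3.0), array([40.8, 39.6, 40. ]), array([594.5,  17.6])) (np.float64(120.5123591886312), np.float64(-2.0), array([40.9, 39.5, 40.2]), array([594.6,  17.5]))
159 (np.float64(123.0381508935537), np.float64(-7.0), array([45.8, 40.8, 36.4]), array([595.8,  14.8])) (np.float64(123.11726806373935), np.float64(-6.5), array([45.8, 40.9, 36.5]), array([595.9,  14.8])) (np.float64(123.23815820816819), np.float64(-7.5), array([45.8, 40.9, 36.5]), array([595.7,  14.8]))
```

>>> {"api": "carry_out", "payload": {"delta_pos": [[0,-0.0015,0],[0.004,0,0],[0.006,0,0],[0.008,0,0],[0,0,0]], "turn": [[0,0,-0.02],[0,0,0],[0,0,0],[0,0,0],[0,0,0]], "hand": [0.01,0.01,0.01,0.01,0.01]}}

```text
clock: 24.6
ee_pos: [0.623, 0.1091, 0.0764]
eef_rot: [0.808, 0.589, -0.0, -0.001]
force: [0.2, -0.5, -4.1]
opening: 0.0168
grasp_force: 99.4
```

```bash
python3 - <<'E'
from h import *
arc((.5951,.0171),.077,.1,1,0)
for k in range(2): nutang(*grab("top"),c=(.594,.0171))
E
```

```text
t 24.6 r 0.0961 handle ang 73.11 tooly -17.79 z 0.0764 [ 0.2 -0.5 -4.1] T [ 0.08  0.01 -0.04] 0.016783451449922254
row shift tool x,y: -0.00038 0.00769
149 (np.float64(120.70918711279273), np.float64(-1.5), array([40.8, 40.3, 39.6]), array([594.8,  17.6])) (np.float64(120.73675220237868), np.float64(-2.0), array([40.8, 40.3, 39.7]), array([594.7,  17.6])) (np.float64(120.76295347750553), np.float64(-1.0), array([40.9, 40.2, 39.6]), array([594.8,  17.6]))
149 (np.float64(120.43505114323227), np.float64(-3.5), array([40.6, 39.8, 40. ]), array([594.5,  17.5])) (np.float64(120.4944430831481), np.float64(-3.0), array([40.6, 39.9, 40. ]), array([594.6,  17.5])) (np.float64(120.62777428560773), np.float64(-2.5), array([40.6, 40. , 40. ]), array([594.6,  17.6]))
```

The pull-out left the nut where it was, reading about −2.5°. I'll pull a little further, then lift clear to stay away from the post.

>>> {"api": "carry_out", "payload": {"delta_pos": [[0.008,0,0],[0.008,0,0],[0,0,0],[0,0,-0.02],[0,0,-0.03],[0,0,-0.03],[0,0,-0.012],[0,0,0]], "turn": [[0,0,0],[0,0,0],[0,0,0],[0,0,0],[0,0,0],[0,0,0],[0,0,0],[0,0,0]], "hand": [0.01,0.01,0.01,0.01,0.01,0.01,0.01,0.01]}}

```text
clock: 25.37
ee_pos: [0.63, 0.1243, 0.1739]
eef_rot: [0.808, 0.589, 0.004, 0.002]
force: [0.4, 0.4, -3.5]
opening: 0.0165
grasp_force: 99.5
```

```bash
python3 - <<'E'
from h import *
arc((.5951,.0171),.077,.1,1,0); nutang(*grab("top"),c=(.594,.0171))
plan((.5136,-.02,.168),-17.8)
E
```

```text
t 25.37 r 0.1128 handle ang 71.95 tooly -17.77 z 0.1739 [ 0.4  0.4 -3.5] T [ 0.08 -0.06  0.  ] 0.016542869848376943
row shift tool x,y: -0.00038 0.00769
151 (np.float64(119.31582568035526), np.float64(-2.0), array([40.3, 39.8, 39.2]), array([594.3,  17.8])) (np.float64(119.33369919665878), np.float64(-2.5), array([40.3, 39.8, 39.2]), array([594.3,  17.8])) (np.float64(119.40993836189668), np.float64(-3.0), array([40.3, 39.8, 39.3]), array([594.2,  17.7]))
t 25.42 pos [0.6291 0.1242 0.1706] tooly -17.78 q6 0.452 tilt [ 0.004  0.001 -1.   ]
shift [-0.1726 -0.066   0.0021] norm 0.185 rz 0.0004
```

>>> {"api": "carry_out", "payload": {"delta_pos": [[-0.0304,-0.0158,0],[-0.0304,-0.0158,0],[-0.0304,-0.0158,0],[-0.0304,-0.0158,0],[-0.0304,-0.0158,0],[0,0,0],[0,0,0]], "turn": [[0,0,0],[0,0,0],[0,0,0],[0,0,0],[0,0,0],[0,0,0],[0,0,0]], "hand": [0.01,0.01,0.01,0.01,0.01,0.01,0.01]}}

```text
clock: 26.0
ee_pos: [0.5048, 0.0022, 0.1661]
eef_rot: [0.809, 0.588, -0.001, -0.001]
force: [1.1, 0.2, -3.9]
opening: 0.0165
grasp_force: 99.6
```

```bash
cat >> h.py <<'E'
def edges(K,M,I,D,c=(.5952,.0171)):
    P=cloud(K,M,D); m=(abs(P[...,2]-.0935)<.005)&(np.hypot(P[...,0]-c[0],P[...,1]-c[1])<.03)
    p=cv2.approxPolyDP(cv2.convexHull((P[m][:,:2]*1000).astype(np.float32)),2.5,True)[:,0]; e=np.roll(p,-1,0)-p
    print("edges",np.hypot(*e.T).round(1),((np.degrees(np.arctan2(e[:,1],e[:,0]))+60)%60-30).round(1))
E
python3 - <<'E'
from h import *
a=grab("wrist","w10"); nutang(*a,c=(.5952,.0171)); edges(*a); edges(*load("w2"))
plan((.5,-.3677,.168),71.1)
E
```

```text
1605 (np.float64(121.35024898154856), np.float64(-2.0), array([40.6, 40. , 40.8]), array([595.1,  17. ])) (np.float64(121.39308936706155), np.float64(-1.5), array([40.7, 40. , 40.7]), array([595.2,  17.1])) (np.float64(121.4882328762626), np.float64(-2.5), array([40.5, 40.1, 40.9]), array([595.1,  17. ]))
edges [23.9 22.6 23.4 25.2 27.2 10.1] [-4.3 -2.1 -2.2  4.9 20.9 -3.8]
edges [23.3 22.4 21.7 22.  24.6 22. ] [-1.1 -0.  -4.1 -3.8 -3.3 -1.7]
t 26.05 pos [0.5056 0.003  0.1665] tooly -17.86 q6 0.25 tilt [-0.003  0.001 -1.   ]
shift [-0.3545  0.1083 -0.0017] norm 0.371 rz -1.5526
```

The nut reads −2.0°, the same as at snug, so it has made exactly one flat. Now the spanner goes back to the mat.

>>> {"api": "carry_out", "payload": {"delta_pos": [[-0.0354,0.0108,0],[-0.0354,0.0108,0],[-0.0354,0.0108,0],[-0.0354,0.0108,0],[-0.0354,0.0108,0],[-0.0354,0.0108,0],[-0.0354,0.0108,0],[-0.0354,0.0108,0]], "turn": [[0,0,0],[0,0,0],[0,0,0],[0,0,0],[0,0,0],[0,0,0],[0,0,0],[0,0,0]], "hand": [0.01,0.01,0.01,0.01,0.01,0.01,0.01,0.01]}}

```text
clock: 26.72
ee_pos: [0.5028, -0.2939, 0.1669]
eef_rot: [0.808, 0.59, -0.0, -0.001]
force: [0.3, -0.1, -3.1]
opening: 0.0167
grasp_force: 99.6
```

>>> {"api": "carry_out", "payload": {"delta_pos": [[-0.0354,0.0108,0],[-0.0354,0.0108,0],[0,0,0],[0,0,0],[0,0,0],[0,0,0],[0,0,0],[0,0,0]], "turn": [[0,0,0],[0,0,0],[0,0,-0.12],[0,0,-0.12],[0,0,-0.12],[0,0,-0.12],[0,0,-0.12],[0,0,-0.12]], "hand": [0.01,0.01,0.01,0.01,0.01,0.01,0.01,0.01]}}

```text
clock: 27.38
ee_pos: [0.5021, -0.3662, 0.1664]
eef_rot: [0.546, 0.838, 0.0, -0.001]
force: [0.5, -0.4, -4.3]
opening: 0.0166
grasp_force: 99.7
```

>>> {"api": "carry_out", "payload": {"delta_pos": [[0,0,0],[0,0,0],[0,0,0],[0,0,0],[0,0,0],[0,0,0],[0,0,0],[0,0,0]], "turn": [[0,0,-0.12],[0,0,-0.12],[0,0,-0.12],[0,0,-0.12],[0,0,-0.12],[0,0,-0.12],[0,0,-0.11],[0,0,0]], "hand": [0.01,0.01,0.01,0.01,0.01,0.01,0.01,0.01]}}

```text
clock: 28.05
ee_pos: [0.502, -0.3661, 0.1666]
eef_rot: [0.162, 0.987, 0.001, -0.001]
force: [-0.0, 0.6, -3.4]
opening: 0.0164
grasp_force: 99.7
```

```bash
python3 - <<'E'
from h import *
plan((.5,-.3677,.0075),71.1)
E
```

```text
t 28.05 pos [ 0.502  -0.3661  0.1666] tooly 71.31 q6 -1.93 tilt [-0.002  0.002 -1.   ]
shift [ 0.001  -0.0024  0.1591] norm 0.159 rz 0.0037
```

>>> {"api": "carry_out", "payload": {"delta_pos": [[0.001,-0.0024,0.03],[0,0,0.035],[0,0,0.035],[0,0,0.03],[0,0,0.015],[0,0,0.008],[0,0,0],[0,0,0]], "turn": [[0,0,0],[0,0,0],[0,0,0],[0,0,0],[0,0,0],[0,0,0],[0,0,0],[0,0,0]], "hand": [0.01,0.01,0.01,0.01,0.01,0.01,0.01,0.01]}}

```text
clock: 28.72
ee_pos: [0.5, -0.3687, 0.0159]
eef_rot: [0.165, 0.986, 0.0, 0.0]
force: [0.9, -0.2, -2.6]
opening: 0.0167
grasp_force: 99.6
```

>>> {"api": "carry_out", "payload": {"delta_pos": [[0,0,0.003],[0,0,0.002],[0,0,0]], "turn": [[0,0,0],[0,0,0],[0,0,0]], "hand": [0.01,0.01,0.01]}}

```text
clock: 28.97
ee_pos: [0.5, -0.3692, 0.0118]
eef_rot: [0.165, 0.986, -0.0, 0.001]
force: [-1.4, -0.3, -3.7]
opening: 0.0165
grasp_force: 99.7
```

>>> {"api": "carry_out", "payload": {"delta_pos": [[0,0,0.003],[0,0,0.0015],[0,0,0],[0,0,0]], "turn": [[0,0,0],[0,0,0],[0,0,0],[0,0,0]], "hand": [0.01,0.01,0.01,0.01]}}

```text
clock: 29.3
ee_pos: [0.4994, -0.3688, 0.0063]
eef_rot: [0.165, 0.986, -0.0, 0.0]
force: [-0.2, -0.3, -3.5]
opening: 0.0168
grasp_force: 99.8
```

>>> {"api": "carry_out", "payload": {"delta_pos": [[0,0,0],[0,0,0],[0,0,0],[0,0,0],[0,0,0]], "turn": [[0,0,0],[0,0,0],[0,0,0],[0,0,0],[0,0,0]], "hand": [0.024,0.03,0.04,0.05,0.05]}}

```text
clock: 29.72
ee_pos: [0.4997, -0.369, 0.0068]
eef_rot: [0.165, 0.986, -0.0, 0.0]
force: [0.5, -0.4, 0.5]
opening: 0.0503
grasp_force: 0.0
```

>>> {"api": "carry_out", "payload": {"delta_pos": [[0,0,-0.02],[0,0,-0.035],[0,0,-0.035],[0,0,-0.035],[0,0,-0.035],[0,0,-0.02],[0,0,0],[0,0,0]], "turn": [[0,0,0],[0,0,0],[0,0,0],[0,0,0],[0,0,0],[0,0,0],[0,0,0],[0,0,0]], "hand": [0.05,0.05,0.05,0.05,0.05,0.05,0.05,0.05]}}

```text
clock: 30.38
ee_pos: [0.5001, -0.3693, 0.1885]
eef_rot: [0.165, 0.986, -0.001, 0.002]
force: [0.6, -0.2, -0.1]
opening: 0.05
grasp_force: 0.0
```

```bash
python3 - <<'E'
from h import *
a=grab("wrist","w11"); spanner(*a[:3],.015)
P=cloud(a[0],a[1],a[3]); hsv=cv2.cvtColor(a[2],cv2.COLOR_RGB2HSV); m=(hsv[...,1]<90)&(hsv[...,2]>100)&(abs(P[...,2]-.01)<.03)
q=P[m]; print("spanner z",np.percentile(q[:,2],[5,50,95]).round(4))
plan((.5,-.3677,.2),71)
K,M,I,D=grab("top","t11"); nutang(K,M,I,D,c=(.594,.0171)); P=cloud(K,M,D)
for n,box,z0,z1 in (("dish",(190,235,232,275),.02,.04),("tumb",(255,262,292,300),.095,.115),("mill",(305,225,340,262),.10,.125)):
    x0,y0,x1,y1=box; q=P[y0:y1,x0:x1].reshape(-1,3); q=q[(q[:,2]>z0)&(q[:,2]<z1)]
    if len(q)>3:print(n,len(q),(cv2.minEnclosingCircle((q[:,:2]*1000).astype(np.float32))))
nutang(*grab("scene","s11"),c=(.594,.0165))
cv2.imwrite("pics/f11.png",np.vstack([I[60:310]])[...,::-1])
E
```

```text
spanner ((500.9557800292969, -368.7843017578125), (74.12557220458984, 200.56309509277344), 71.00296783447266) [[394.1000061035156, -371.20001220703125], [583.7000122070312, -436.5], [607.7999877929688, -366.3999938964844], [418.20001220703125, -301.1000061035156]]
spanner z [0.005  0.0141 0.0154]
t 30.43 pos [ 0.4995 -0.3688  0.1861] tooly 71.01 q6 -1.93 tilt [ 0. -0. -1.]
shift [-0.0001  0.0012 -0.0139] norm 0.014 rz 0.0002
149 (np.float64(118.42465294667335), np.float64(-3.0), array([39.6, 39.4, 39.5]), array([594. ,  17.7])) (np.float64(118.43046910709705), np.float64(-2.5), array([39.6, 39.5, 39.3]), array([594. ,  17.8])) (np.float64(118.5458001910311), np.float64(-2.0), array([39.7, 39.5, 39.4]), array([594. ,  17.8]))
dish 345 ((523.6665649414062, 167.31686401367188), 44.690391540527344)
tumb 164 ((433.774169921875, 18.342880249023438), 31.76774024963379)
mill 282 ((508.7281799316406, -116.28246307373047), 22.416215896606445)
156 (np.float64(117.6275376033825), np.float64(0.0), array([40.6, 41.7, 35.4]), array([594.9,  14.5])) (np.float64(117.64617864738017), np.float64(-0.5), array([40.5, 41.7, 35.4]), array([594.8,  14.6])) (np.float64(117.65586047938808), np.float64(-1.0), array([40.5, 41.7, 35.4]), array([594.8,  14.6]))
```

View pics/f11.png

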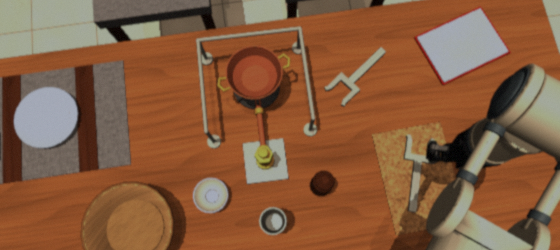

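The spanner lies flat on the mat, and the dish, tumbler and mill have not moved. The nut at (264,157) reads one flat past snug. Handing in.

```bash
python3 -c "
from station import robot
print(robot.job_done())"
```

```text
the job is handed in; nothing more can be done
None
```

The job is handed in, with no verdict shown: the nut was run down by hand to snug and then tightened one flat with the spanner, which is back flat on the mat. The first spanner withdrawal dragged the nut back about 12°, so I re-engaged and brought it up again to one flat past snug. The dish, tumbler and mill did not move.

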